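# Grade salvaged ball bearings on the gauge ramp

## Task

Sort the three loose ball bearings with the green size grader, one at a time in any order: tip each one up flat against its leaning metal plate at the high end, feel it down until it sits on the rail, and only then let go, so that it rolls down by itself and drops into the pocket of its size before you set the next one on. They are precision parts: hold them with about the lightest grip and bring them against the grader with a light touch of a few newtons, and do not help them along past the plain stretch ahead of the first window. Leave the oil can, the pincers and the spanner where they are.

Things in the scene. Friction and masses are not known exactly. Their poses are not given: they have to be found in the camera images.
- grader: green case 320 mm wide (its y), 157 deep, 165 high, fixed, facing the robot's right; front at its -x; origin: mid underside. Its front is a metal gauge plate leaning back 45 deg; a steel rail falls across it from the high, far end (its -y) to the low end; over it three windows open into pockets. A bearing on the rail rolls down (about 1.5 s) and falls through the first window taller than itself
- rail_head (a point): top of the rail's high end, at the plate. y runs down the rail (22 deg below level within the plate), x up the plate, z out of the plate (45 deg up). Set bearings on from y = 0 to 82 mm, where the plate is plain (40+ mm tall). The rail stands 16 mm out, is 6 mm thick, 284 mm long; end stop at y = 277 mm. Plate and rail are slippery; the case's cheek, 6 mm proud, is 15 mm past y = 0
- window_small (a point): middle of the first (highest, smallest) window, on the rail's top at the plate, axes as rail_head: 106.0 mm down the rail from it. The window is 48 mm long, from a 5 mm sill up to 31.5 mm above the rail; the pocket behind is as long and 54 mm deep, for the small bearing
- window_medium (a point): middle of the second window, on the rail's top at the plate, axes as rail_head: 172.5 mm down the rail from it. The window is 57 mm long, from a 5 mm sill up to 38.5 mm above the rail; the pocket behind is as long and 54 mm deep, for the medium bearing
- window_large (a point): middle of the third (lowest, largest) window, on the rail's top at the plate, axes as rail_head: 246.0 mm down the rail from it. The window is 62 mm long, from a 5 mm sill up to 47.5 mm above the rail; the pocket behind is as long and 54 mm deep, for the large bearing
- bearing_small: the small loose ball bearing: a plain steel disc 28 mm across and 8 mm thick with a black seal and a bore, about 22 g (varies), lying flat on the bench; origin at its middle, z is its axis of rotation, both faces alike
- bearing_medium: the medium loose ball bearing: a plain steel disc 35 mm across and 11 mm thick with a black seal and a bore, about 45 g (varies), lying flat on the bench; origin at its middle, z is its axis of rotation, both faces alike
- bearing_large: the large loose ball bearing: a plain steel disc 42 mm across and 12 mm thick with a black seal and a bore, about 69 g (varies), lying flat on the bench; origin at its middle, z is its axis of rotation, both faces alike
- oil_can: a grey pump oil can with a thin spout, about 80 mm across and 151 mm high, standing on the bench behind the grader; a bystander; origin at the middle of its underside
- pincers: old iron pincers, 44 x 151 x 14 mm, lying on the bench at the far right; a bystander; origin at the middle of its underside
- spanner: an open-ended spanner, 34 x 167 x 7 mm, lying on the bench behind the grader, on the left; a bystander; origin at the middle of its underside

How it is judged (in metres and radians):
On the way, in this order (a step that is already met when the one before it is completed fails the run):
1. a bearing still held in the fingers rests lightly on the rail, flat on the plate, at the high end (((contact force between the fingers and bearing_small above 5 N and contact force between bearing_small and grader between 0.3 and 10 N and x of bearing_small in the frame of rail_head between 0.01 and 0.015 m and y of bearing_small in the frame of rail_head between -0.01 and 0.075 m and z of bearing_small in the frame of rail_head between 0.001 and 0.007 m) or (contact force between the fingers and bearing_medium above 5 N and contact force between bearing_medium and grader between 0.3 and 10 N and x of bearing_medium in the frame of rail_head between 0.0135 and 0.0185 m and y of bearing_medium in the frame of rail_head between -0.01 and 0.075 m and z of bearing_medium in the frame of rail_head between 0.0025 and 0.0085 m) or (contact force between the fingers and bearing_large above 5 N and contact force between bearing_large and grader between 0.3 and 10 N and x of bearing_large in the frame of rail_head between 0.017 and 0.022 m and y of bearing_large in the frame of rail_head between -0.01 and 0.075 m and z of bearing_large in the frame of rail_head between 0.003 and 0.009 m))), for 0.1 s.
2. one bearing has dropped into the pocket of its size (((x of bearing_small in the frame of rail_head between -0.005 and 0.05 m and y of bearing_small in the frame of rail_head between 0.082 and 0.13 m and z of bearing_small in the frame of rail_head between -0.06 and -0.012 m) or (x of bearing_medium in the frame of rail_head between -0.005 and 0.05 m and y of bearing_medium in the frame of rail_head between 0.144 and 0.201 m and z of bearing_medium in the frame of rail_head between -0.06 and -0.012 m) or (x of bearing_large in the frame of rail_head between -0.005 and 0.05 m and y of bearing_large in the frame of rail_head between 0.215 and 0.277 m and z of bearing_large in the frame of rail_head between -0.06 and -0.012 m))), for 0.2 s.
3. a second bearing, still held, rests lightly on the rail at the high end (((contact force between the fingers and bearing_small above 5 N and contact force between bearing_small and grader between 0.3 and 10 N and x of bearing_small in the frame of rail_head between 0.01 and 0.015 m and y of bearing_small in the frame of rail_head between -0.01 and 0.075 m and z of bearing_small in the frame of rail_head between 0.001 and 0.007 m) or (contact force between the fingers and bearing_medium above 5 N and contact force between bearing_medium and grader between 0.3 and 10 N and x of bearing_medium in the frame of rail_head between 0.0135 and 0.0185 m and y of bearing_medium in the frame of rail_head between -0.01 and 0.075 m and z of bearing_medium in the frame of rail_head between 0.0025 and 0.0085 m) or (contact force between the fingers and bearing_large above 5 N and contact force between bearing_large and grader between 0.3 and 10 N and x of bearing_large in the frame of rail_head between 0.017 and 0.022 m and y of bearing_large in the frame of rail_head between -0.01 and 0.075 m and z of bearing_large in the frame of rail_head between 0.003 and 0.009 m))), for 0.1 s.
4. two bearings are in the pockets of their sizes ((((x of bearing_small in the frame of rail_head between -0.005 and 0.05 m and y of bearing_small in the frame of rail_head between 0.082 and 0.13 m and z of bearing_small in the frame of rail_head between -0.06 and -0.012 m) and (x of bearing_medium in the frame of rail_head between -0.005 and 0.05 m and y of bearing_medium in the frame of rail_head between 0.144 and 0.201 m and z of bearing_medium in the frame of rail_head between -0.06 and -0.012 m)) or ((x of bearing_small in the frame of rail_head between -0.005 and 0.05 m and y of bearing_small in the frame of rail_head between 0.082 and 0.13 m and z of bearing_small in the frame of rail_head between -0.06 and -0.012 m) and (x of bearing_large in the frame of rail_head between -0.005 and 0.05 m and y of bearing_large in the frame of rail_head between 0.215 and 0.277 m and z of bearing_large in the frame of rail_head between -0.06 and -0.012 m)) or ((x of bearing_medium in the frame of rail_head between -0.005 and 0.05 m and y of bearing_medium in the frame of rail_head between 0.144 and 0.201 m and z of bearing_medium in the frame of rail_head between -0.06 and -0.012 m) and (x of bearing_large in the frame of rail_head between -0.005 and 0.05 m and y of bearing_large in the frame of rail_head between 0.215 and 0.277 m and z of bearing_large in the frame of rail_head between -0.06 and -0.012 m)))), for 0.2 s.
5. the third bearing, still held, rests lightly on the rail at the high end (((contact force between the fingers and bearing_small above 5 N and contact force between bearing_small and grader between 0.3 and 10 N and x of bearing_small in the frame of rail_head between 0.01 and 0.015 m and y of bearing_small in the frame of rail_head between -0.01 and 0.075 m and z of bearing_small in the frame of rail_head between 0.001 and 0.007 m) or (contact force between the fingers and bearing_medium above 5 N and contact force between bearing_medium and grader between 0.3 and 10 N and x of bearing_medium in the frame of rail_head between 0.0135 and 0.0185 m and y of bearing_medium in the frame of rail_head between -0.01 and 0.075 m and z of bearing_medium in the frame of rail_head between 0.0025 and 0.0085 m) or (contact force between the fingers and bearing_large above 5 N and contact force between bearing_large and grader between 0.3 and 10 N and x of bearing_large in the frame of rail_head between 0.017 and 0.022 m and y of bearing_large in the frame of rail_head between -0.01 and 0.075 m and z of bearing_large in the frame of rail_head between 0.003 and 0.009 m))), for 0.1 s.
At the end, for the whole second after the job is handed in: Each bearing lies at rest in the pocket of its own size: its middle between the two sides of that pocket's window and at least 12 mm behind the gauge plate (x of bearing_small in the frame of rail_head between -0.005 and 0.05 m and y of bearing_small in the frame of rail_head between 0.082 and 0.13 m and z of bearing_small in the frame of rail_head between -0.06 and -0.012 m and x of bearing_medium in the frame of rail_head between -0.005 and 0.05 m and y of bearing_medium in the frame of rail_head between 0.144 and 0.201 m and z of bearing_medium in the frame of rail_head between -0.06 and -0.012 m and x of bearing_large in the frame of rail_head between -0.005 and 0.05 m and y of bearing_large in the frame of rail_head between 0.215 and 0.277 m and z of bearing_large in the frame of rail_head between -0.06 and -0.012 m and linear speed of each of bearing_small, bearing_medium, bearing_large below 0.02 m/s); the robot touches nothing.
It fails at once if a bearing is gripped with more than 70 N, both fingers together (contact force between the fingers and bearing_small above 70 N or contact force between the fingers and bearing_medium above 70 N or contact force between the fingers and bearing_large above 70 N).
It fails at once if the fingers knock or press a bearing on the grader with more than 60 N ((contact force between bearing_small and grader above 60 N and contact force between the fingers and bearing_small above 5 N) or (contact force between bearing_medium and grader above 60 N and contact force between the fingers and bearing_medium above 5 N) or (contact force between bearing_large and grader above 60 N and contact force between the fingers and bearing_large above 5 N)).
It fails at once if the fingers touch a bearing in the grader beside or past its first window ((contact force between the fingers and bearing_small above 0.3 N and x of bearing_small in the frame of rail_head between -0.01 and 0.06 m and y of bearing_small in the frame of rail_head between 0.08 and 0.3 m and z of bearing_small in the frame of rail_head between -0.06 and 0.018 m) or (contact force between the fingers and bearing_medium above 0.3 N and x of bearing_medium in the frame of rail_head between -0.01 and 0.06 m and y of bearing_medium in the frame of rail_head between 0.08 and 0.3 m and z of bearing_medium in the frame of rail_head between -0.06 and 0.018 m) or (contact force between the fingers and bearing_large above 0.3 N and x of bearing_large in the frame of rail_head between -0.01 and 0.06 m and y of bearing_large in the frame of rail_head between 0.08 and 0.3 m and z of bearing_large in the frame of rail_head between -0.06 and 0.018 m)).
It fails at once if the oil can, the pincers or the spanner is moved by more than 20 mm (distance of any of oil_can, pincers, spanner from where it was at the start of the episode above 0.02 m).
It also fails if it takes over 72 s, if anything falls off the work surface, if the arm or the gripper's body presses on something with over 40 N, if the wrist force passes 120 N, or if a joint passes its speed limit or range.

## Robot

A 6-joint arm with a two-finger parallel gripper is mounted at the origin on a cart in front of the work surface, level with it; the furniture and walls round the work are solid. World frame = base frame: x ahead of the robot, y to its left, z up, the work surface at z = 0. Lengths are in mm, angles in degrees, forces in N, time in s.
With the tool pointing down it reaches from about 300 to 775 mm from the base axis. Payload 14.6 kg.
Tool frame: the origin (TCP) lies midway between the tips of the shut fingers; the grasp point (between the pads) lies 19 mm behind it (tcp_to_grasp is the distance from the TCP to the grasp point, in mm); z points along the fingers, y is the line along which they close (so a half turn about z gives the same grasp; the last joint's range is limited). The gripper opens to 94 mm and grips with 3 to 60 N. Pads are 16 mm wide; open, the fingers measure 119 mm over their backs; the gripper's body (75 mm by 177 mm) begins 78 mm behind the grasp point.
Start: joints at [-3.816, 17.183, 87.147, -0, 75.671, -3.816], TCP at [549.99, -0.002, 205.446] pointing down, gripper open.
Joint ranges: [-173.82, 173.82], [-45.26, 126.66], [13.44, 144.39], [-59.66, 239.66], [0, 175.72], [-146.38, 146.38]. Speed limits (degrees/s): [127.2, 127.2, 147.25, 180, 180, 180].

## Interface

Orientations are given as a 3x3 rotation matrix whose columns are the frame's x, y, z axes.
In Python, from workcell import state, capture, sign_off, tcp_to_grasp gives the robot as it stands.
- The arm moves only by the tool play_rows, never from a script. Its argument "deltas" is a list of rows, each a list of 6 numbers: the shift along the tool's x, y, z in cm, then the turn, a rotation vector about the tool's x, y, z in degrees. A call has 1 to 20 rows; each row shifts and turns the commanded pose from where the row before left it, along the tool's axes as they then stand; what a row does not reach is not made up. A row lasts 1/10 s, in which the tool goes at most 50 mm and 8.59 degrees, less where a joint would pass 70% of its speed; a pose out of reach is approached as far as the arm can. A call with a gripper value outside its range is refused whole. "grip" is the opening in per cent of the stroke, from 0 (shut) to 100 (fully open), set as the call begins (left out, the last holds). The fingers move at their own pace and stop on an object; "force" is the grip in N (left out, the last holds). Time passes only in rows, so rows that do not move let the fingers close. It gives the time, the measured TCP pose, the force, the opening and the grip force at its end, in the units of the state.
- state(): the state, without advancing time (a new reading comes with each control period).
- capture(name): name is "scene" or "side" or "wrist"; returns a dict with "color" (480x640x3 uint8, red, green, blue), "range_z" (480x640 float32, mm along the optical axis (not along the pixel's ray), 0 where there is no reading), "fovy" (degrees; the focal length in pixels is half the picture's height over the tangent of half this angle, whatever the lens; pixels are square), "cx", "cy" (the principal point, pixels), "rvec" (rotation vector, rad) and "tvec" (3), from world to camera coordinates, as OpenCV has them. Camera axes: x right, y down, z forward; pixel columns grow to the right and rows downward; lengths in mm; the calibration is good to about 2 mm. A picture is of the moment at which its call begins.
- sign_off(): hands the job in; it is judged then, once.
The state is a dict: "t": time; "joint_pos": joint angles; "joint_velocities": joint speeds; "tau": joint torques, N m; "ee_pos": TCP position; "tcp_rot": TCP orientation; "ft_force": force on the tool from outside, world axes, zero at the start; "torque": the same for the moment, N m; "opening": finger opening in mm; "finger_force": force on a finger pad.
Only numpy, scipy, OpenCV 4.12 (cv2) and the standard library are available. Lean on these libraries where they do the work, as an engineer would, in place of code of your own. Each camera call takes 0.05 s, during which the arm holds its last target. There are 200 camera calls.

## Working session

There is one attempt and no reset: what is moved stays moved. The work goes in short steps, Python scripts to look and compute and a tool call to move; the robot and the scene stay as the last step left them, time stands still between calls to the robot, and variables do not carry over. Pictures are saved under pics/ and viewed, at most 10 in all, crops included, and the job is handed in when it is done.

Besides the shell and the picture viewer there is one more tool, called after "Emit:" by a JSON object that holds its "name" and its "arguments". play_rows: Moves the arm, as the interface text tells. Its arguments: {"type":"object","properties":{"deltas":{"type":"array"},"grip":{"type":"number"},"force":{"type":"number"}},"required":["deltas"]}

```bash
mkdir -p pics; cat > h.py <<'E'
import numpy as np, cv2
from workcell import state, capture, sign_off, tcp_to_grasp
def cam(n):
    c=capture(n); c['R']=cv2.Rodrigues(np.array(c['rvec'],float))[0]; c['f']=240/np.tan(np.radians(c['fovy'])/2); return c
def cloud(c):
    v,u=np.mgrid[0:480,0:640]; z=c['range_z'].astype(float)
    P=np.stack([(u-c['cx'])/c['f']*z,(v-c['cy'])/c['f']*z,z],-1)
    W=(P-np.array(c['tvec']).ravel())@c['R']; W[z==0]=np.nan; return W
E
python3 - <<'E'
from h import *
for n in ['scene','side','wrist']:
    c=cam(n); cv2.imwrite(f'pics/{n}0.png',c['color'][:,:,::-1]); np.save(n+'_cloud.npy',cloud(c)); np.save(n+'_col.npy',c['color'])
    print(n,c['fovy'],(-c['R'].T@np.array(c['tvec']).ravel()).round(0), c['R'][2].round(2))
s=state(); print(s, tcp_to_grasp)
E
```

```text
scene 46.126318904545734 [-243.  518. 1265.] [ 0.53 -0.33 -0.78]
side 44.478305157426206 [ -166. -1065.  1034.] [ 0.45  0.67 -0.59]
wrist 59.164895115463345 [550.  86. 385.] [-0.   -0.29 -0.96]
{'t': 0.15, 'joint_pos': array([-3.81555979e+00,  1.72103535e+01,  8.71714933e+01,  2.04501471e-04,
        7.56713538e+01, -3.81419978e+00]), 'joint_velocities': array([ 0.08096443, -0.03076027, -0.11310443, -0.13653028,  0.03513215,
       -0.03098125]), 'tau': array([-2.50185103e-04, -5.31960297e+01, -3.52822959e+01,  7.07691838e-02,
        2.35654798e-02, -3.66386917e-05]), 'ee_pos': array([5.49798269e+02, 1.47139166e-02, 2.05001861e+02]), 'tcp_rot': array([[ 2.46518994e-05,  9.99999571e-01, -9.26238728e-04],
       [ 9.99999998e-01, -2.45914828e-05,  6.52392363e-05],
       [ 6.52164308e-05, -9.26240334e-04, -9.99999569e-01]]), 'ft_force': array([-0.04314961, -0.34043904, -0.20015335]), 'torque': array([ 0.0382596 , -0.03170689,  0.01295881]), 'finger_force': 0.0, 'opening': 94.25130692470263} 18.8
```

View pics/scene0.png

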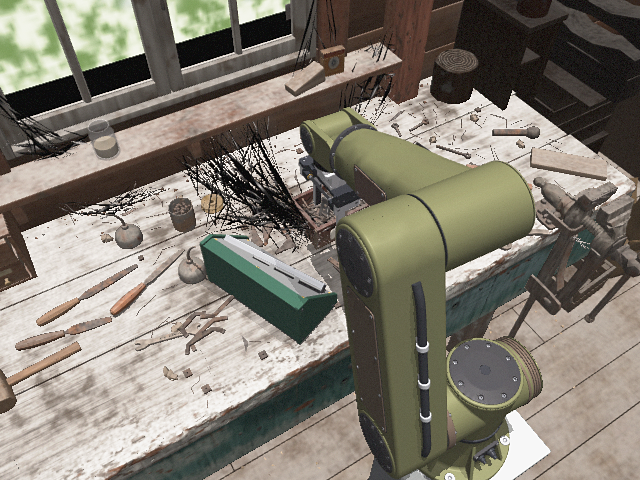

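View pics/side0.png

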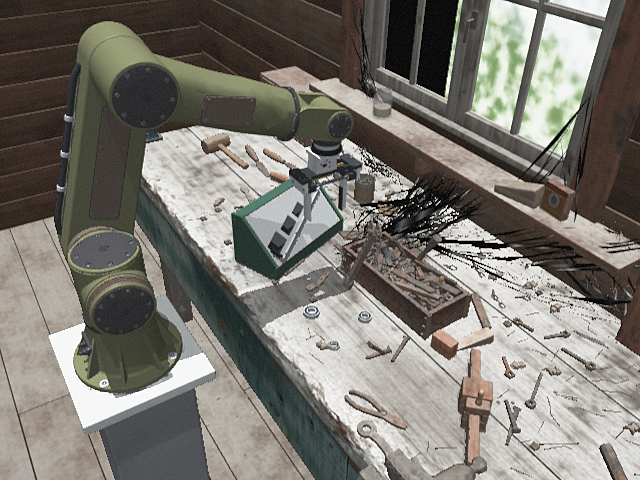

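The side view shows the grader (235-345, 180-275), with bearings at about (311,312) and (364,316) and possibly a third near (328,345). The pincers are at (375,405). I'll enlarge that area and look at the wrist view.

```bash
python3 - <<'E'
import cv2
i=cv2.imread('pics/side0.png')
a=cv2.resize(i[170:380,225:435],(600,600),interpolation=cv2.INTER_CUBIC); cv2.imwrite('pics/side_crop.png',a)
E
```

```text
(no output)
```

View pics/side_crop.png

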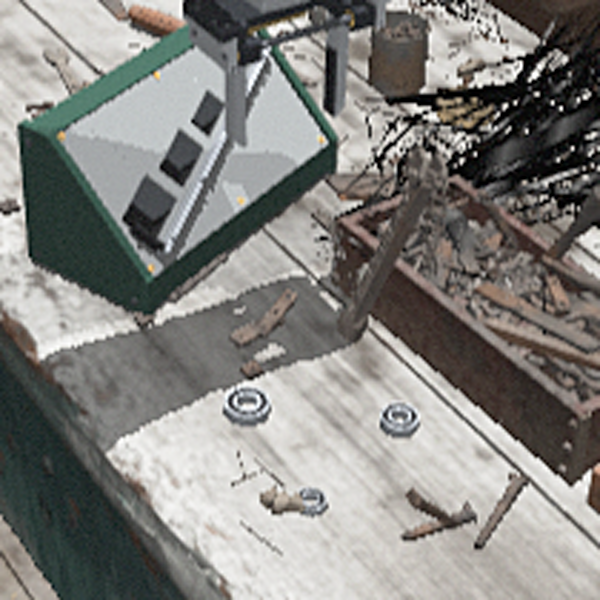

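View pics/wrist0.png

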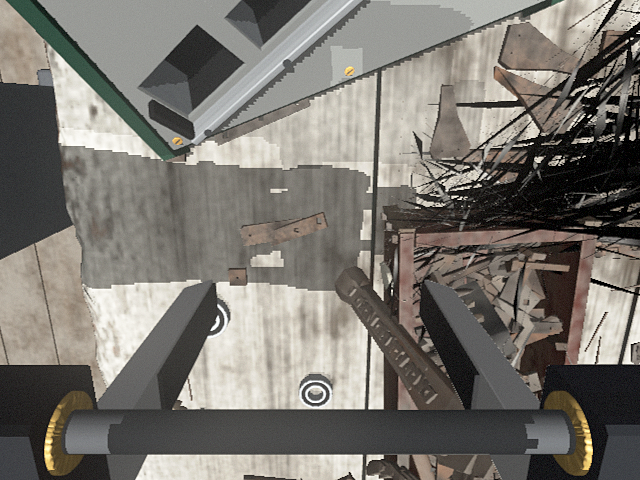

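Three bearings in the crop: (247,405), (400,420), and (312,500) beside some debris. Converted to full image that is (311.5,312), (365,317) and (334,345). Now I'll measure them and the grader.

```bash
cat > m.py <<'E'
from h import *
W=np.load('side_cloud.npy')
for u,v in [(311.5,312),(365,317),(334,345)]:
    u0,v0=int(u),int(v); p=W[v0-9:v0+10,u0-12:u0+13].reshape(-1,3); q=p[(p[:,2]>5)&(p[:,2]<16)]
    print('bearing',np.median(q,0).round(1),'n',len(q),'ext',(np.percentile(q,97,0)-np.percentile(q,3,0)).round(1),'ztop',np.percentile(q[:,2],[50,80,95]).round(1))
allp=np.concatenate([np.load(n+'_cloud.npy').reshape(-1,3) for n in ['side']])
box=W[170:285,225:350].reshape(-1,3); box=box[~np.isnan(box[:,0])]
box=box[(box[:,2]>10)&(box[:,2]<172)]
rng=np.random.default_rng(0); best=0
for k in range(3000):
    a,b,c=box[rng.integers(len(box),size=3)]; n=np.cross(b-a,c-a); l=np.linalg.norm(n)
    if l<500: continue
    n/=l; n*=np.sign(n[2]) or 1
    if not .6<n[2]<.8: continue
    m=abs((box-a)@n)<2
    if m.sum()>best: best=m.sum(); bm=m; 
q=box[bm]; c=q.mean(0); n=np.linalg.svd(q-c)[2][2]; n*=np.sign(n[2])
print('plate',best,len(box),c.round(1),n.round(4))
h=np.array([n[0],n[1],0]); h/=np.linalg.norm(h); e=np.array([-h[1],h[0],0]) 
e=-e if False else e
up=np.cross(n,e); up*=np.sign(up[2])
print('horiz normal',h,'e',e,'up',up)
np.savez('plate.npz',c=c,n=n,h=h,e=e,up=up)
q2=(box-c)@np.stack([e,up,n],1); s=q2[abs(q2[:,2])<3]
print('e range',np.percentile(s[:,0],[1,50,99]),'up',np.percentile(s[:,1],[1,50,99]))
# rectified colour image of plate from the side view
for nm in ['side','wrist']:
    cam_=cam(nm); S=3
    ge,gu=np.meshgrid(np.arange(-190,190,1/2),np.arange(140,-140,-1/2))
    P=c+ge[...,None]*e+gu[...,None]*up
    C=P@cam_['R'].T+np.array(cam_['tvec']).ravel()
    mu=(C[...,0]/C[...,2]*cam_['f']+cam_['cx']).astype(np.float32); mv=(C[...,1]/C[...,2]*cam_['f']+cam_['cy']).astype(np.float32)
    cv2.imwrite(f'pics/rect_{nm}.png',cv2.remap(cam_['color'],mu,mv,cv2.INTER_CUBIC)[:,:,::-1])
E
python3 m.py
```

```text
bearing [ 437.1 -115.5   11.3] n 167 ext [40.  44.5  9.8] ztop [11.3 13.3 15.1]
bearing [ 544.8 -202.2   10.6] n 127 ext [35.7 39.8  9.8] ztop [10.6 13.1 14.8]
bearing [ 413.6 -240.7    9.8] n 105 ext [41.7 33.7 10.3] ztop [ 9.8 13.5 15.3]
plate 1737 7440 [535.3 154.4 102.7] [ 0.2573 -0.6529  0.7124]
horiz normal [ 0.36659249 -0.93038161  0.        ] e [0.93038161 0.36659249 0.        ] up [-0.26117366  0.66283729  0.70173716]
e range [-142.61809591   -6.40764118  170.92565483] up [-85.53265643   3.35033633  87.82655179]
```

View pics/rect_side.png

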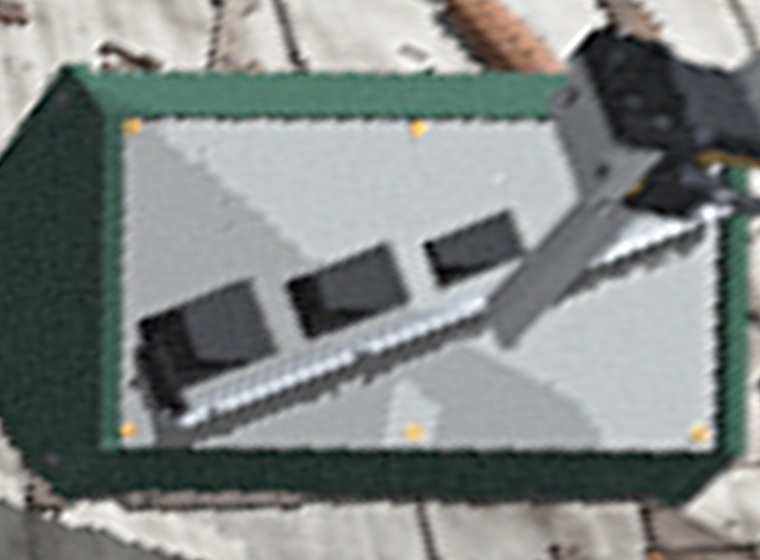

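The rectified plate (2 px/mm) shows the window top corners: small (425,243)/(510,212), medium (288,285)/(390,243), large (140,325)/(255,282). The rail's high end is near (725,207). I'll fit the grader pose to these.

```bash
cat > fit.py <<'E'
from h import *
from scipy.optimize import least_squares
d=np.load('plate.npz'); c,e,up,n=[d[k] for k in ['c','e','up','n']]
cs=cam('side')
px=np.array([(425,243),(510,212),(288,285),(390,243),(140,325),(255,282),(442,285),(312,338),(410,298),(278,350)],float)
ob=np.array([(31.5,130),(31.5,82),(38.5,201),(38.5,144),(47.5,277),(47.5,215),(5,130),(5,201),(5,144),(5,215)],float)
P=c+(-190+px[:,:1]/2)*e+(140-px[:,1:]/2)*up
def proj(P):
    C=P@cs['R'].T+np.array(cs['tvec']).ravel(); return C[:,:2]/C[:,2:]*cs['f']+[cs['cx'],cs['cy']]
m=proj(P)
def frame(yaw):
    e=np.array([np.cos(yaw),np.sin(yaw),0]); n=np.array([np.sin(yaw),-np.cos(yaw),1])/2**.5; u=np.cross(n,e)
    a=np.radians(22); y=-np.cos(a)*e-np.sin(a)*u; x=-np.sin(a)*e+np.cos(a)*u
    return np.stack([x,y,n],1)
obj=np.c_[ob,np.zeros(len(ob))]
def res(p,full=False):
    R=frame(p[3]); r=proj(p[:3]+obj@R.T)-m
    pl=((c-p[:3])@R[:,2])/1.0
    yw=(p[3]-np.arctan2(e[1],e[0]))*60
    return np.r_[r.ravel(),pl,yw] 
s=least_squares(res,[680,240,127,np.radians(21.5)],loss='soft_l1')
p=s.x; R=frame(p[3]); print('railhead',p[:3].round(1),'yaw',np.degrees(p[3])); print(res(p)[:-2].reshape(-1,1)[:20].reshape(-1,2).round(1).tolist(),res(p)[-2:])
print(R.round(4).tolist()); np.savez('rail.npz',p=p[:3],R=R)
# expected symmetry: case mid
W=np.load('side_cloud.npy')[170:285,225:350].reshape(-1,3); q=(W-p[:3])@R
on=q[abs(q[:,2])<4]; print(len(on),np.nanmedian(on[:,2]))
for y0 in range(0,280,40):
    k=q[(abs(q[:,1]-y0-20)<20)&(abs(q[:,0])<6)&(q[:,2]>5)&(q[:,2]<20)]; print(y0,len(k),np.nanmedian(k,0).round(1) if len(k) else '')
E
python3 fit.py
```

```text
railhead [667.9 236.3 129.7] yaw 21.672850687565298
[[-0.4, 0.1], [-0.4, -0.9], [-0.5, -0.1], [-0.2, -0.5], [-0.4, -0.1], [-0.8, -0.6], [0.6, 0.9], [0.5, 1.1], [1.0, 0.1], [1.2, 0.3]] [0.03757496 0.1751234 ]
[[-0.5902, -0.7638, 0.2611], [0.4709, -0.5886, -0.6571], [0.6556, -0.2649, 0.7071]]
3190 -0.2783485126984495
0 23 [-2.2 24.1 15.8]
40 13 [-2.9 51.9 16.3]
80 2 [  0.6 114.8   9.9]
120 34 [ -0.9 141.2  12.6]
160 35 [1.000e-01 1.775e+02 1.390e+01]
200 34 [1.000e-01 2.196e+02 1.470e+01]
240 35 [ -0.5 261.3  13.5]
```

Emit:
{"name": "play_rows", "arguments": {"deltas": [[-4.2,-1.7,0,0,0,0],[-4.2,-1.7,0,0,0,0],[-4.2,-1.7,0,0,0,0],[-4.4,-1.9,0,0,0,0],[0,0,0,0,0,0],[0,0,0,0,0,0],[0,0,0,0,0,0]]}}

```text
t: 1.0
ee_pos: [480.3, -169.3, 205.4]
tcp_rot: [[-0.001, 1.0, 0.0], [1.0, 0.001, 0.0], [0.0, 0.0, -1.0]]
ft_force: [0.4, 0.0, -0.7]
opening: 94.2
finger_force: 0.0
```

```bash
python3 - <<'E'
from h import *
c=cam('wrist'); np.savez('w1.npz',cloud=cloud(c),**{k:c[k] for k in ['R','f','cx','cy','tvec','color']})
cv2.imwrite('pics/w1.png',c['color'][:,:,::-1])
print(state()['ee_pos'])
E
```

```text
[ 480.40416123 -169.02918646  205.38630524]
```

View pics/w1.png

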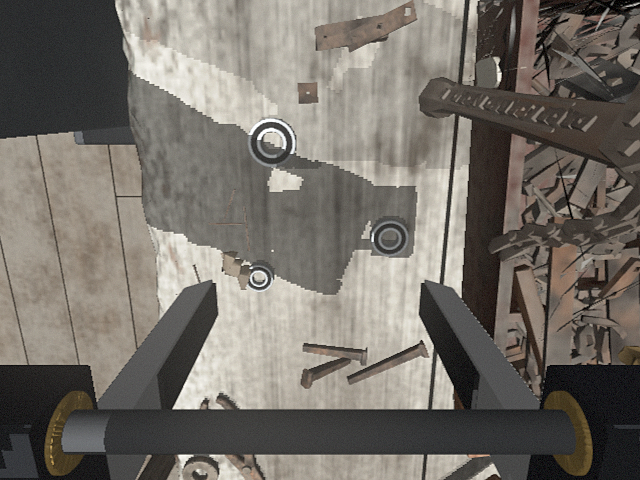

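Bearings in the wrist view: large at (271,142), medium at (389,237), small at (259,277), with a bit of debris left of the small one at (235,265). Working out positions.

```bash
cat > loc.py <<'E'
from h import *
d=np.load('w1.npz'); R=d['R']; t=d['tvec'].ravel(); C=-R.T@t
def onz(u,v,z):
    r=R.T@np.array([(u-d['cx'])/d['f'],(v-d['cy'])/d['f'],1]); return C+r*(z-C[2])/r[2]
for nm,(l,r,tp,b),z in [('L',(247,297,118,166),12),('M',(370,408,217,257),11),('S',(245,274,262,292),8)]:
    print(nm,onz((l+r)/2,(tp+b)/2,z*.7).round(1),'size',(onz(r,(tp+b)/2,z)-onz(l,(tp+b)/2,z))[0].round(1),(onz((l+r)/2,tp,z)-onz((l+r)/2,b,z))[1].round(1))
W=d['cloud']; 
print('debris z',np.nanpercentile(W[250:292,222:246,2],[50,90,97]).round(1)); p=W[250:292,215:300].reshape(-1,3); q=p[p[:,2]>4]; 
print('bench z',np.nanmedian(W[300:330,240:300,2]))
print('small neigh',np.nanmedian(W[265:290,246:273],axis=(0,1)).round(1))
print('xbox edge',[ (u,np.nanmedian(W[225:250,u,2]).round(0),np.nanmedian(W[225:250,u,0]).round(0)) for u in range(400,500,10)])
E
python3 loc.py
```

```text
L [ 440.2 -112.2    8.4] size 43.2 40.6
M [ 546.6 -199.1    7.7] size 35.2 38.7
S [ 423.8 -240.1    5.6] size 27.8 31.0
debris z [ 7.4 14.5 15.6]
bench z 0.039877690235397
small neigh [ 423.2 -240.3    7.6]
xbox edge [(400, np.float64(11.0), np.float64(556.0)), (410, np.float64(-0.0), np.float64(568.0)), (420, np.float64(-0.0), np.float64(577.0)), (430, np.float64(-1.0), np.float64(587.0)), (440, np.float64(-1.0), np.float64(597.0)), (450, np.float64(0.0), np.float64(606.0)), (460, np.float64(0.0), np.float64(616.0)), (470, np.float64(15.0), np.float64(619.0)), (480, np.float64(40.0), np.float64(619.0)), (490, np.float64(60.0), np.float64(618.0))]
```

```bash
cat >> h.py <<'E'
from scipy.spatial.transform import Rotation as Ro
rl=np.load('rail.npz'); RP,RR=rl['p'],rl['R']
TR=np.stack([RR[:,0],-RR[:,1],-RR[:,2]],1)   # tool orientation at the plate
def plan(tp,tR,N):
    s=state(); p=np.array(s['ee_pos']); R0=np.array(s['tcp_rot']); tp=np.array(tp,float)
    w=Ro.from_matrix(R0.T@tR).as_rotvec()/N; D=Ro.from_rotvec(w).as_matrix()
    A=sum(np.linalg.matrix_power(D,k) for k in range(N)); t=np.linalg.solve(A,R0.T@(tp-p))
    row=np.r_[t/10,np.degrees(w)].round(2); print('N',N,'row',row.tolist(),'|t|',np.linalg.norm(t).round(1),'ang',np.linalg.norm(np.degrees(w)).round(2))
    path=[p]; R=R0
    for k in range(N): path.append(path[-1]+R@(row[:3]*10)); R=R@Ro.from_rotvec(np.radians(row[3:])).as_matrix()
    print(np.array(path)[::max(1,N//5)].round(0).tolist()); return row
def rail():
    s=state(); q=(np.array(s['ee_pos'])-RP)@RR; f=np.array(s['ft_force'])@RR
    print('t',s['t'],'tcp in rail',q.round(2),'F rail',f.round(2),'open',round(s['opening'],2),'ff',s['finger_force'],'roterr',np.degrees(Ro.from_matrix(TR.T@np.array(s['tcp_rot'])).as_rotvec()).round(2))
E
python3 - <<'E'
from h import *
W=np.load('w1.npz')['cloud'].reshape(-1,3)
m=(W[:,0]>450)&(W[:,0]<650)&(W[:,1]>-240)&(W[:,1]<-155); print('M body zone max z',np.nanpercentile(W[m,2],[99,99.9]))
E
```

```text
M body zone max z [311.10125837 316.04313454]
```

Emit:
{"name": "play_rows", "arguments": {"deltas": [[2.84,-2.01,0,0,0,0],[2.84,-2.01,0,0,0,0],[0,0,4,0,0,0],[0,0,4,0,0,0],[0,0,4,0,0,0],[0,0,3.5,0,0,0],[0,0,2.5,0,0,0],[0,0,1.2,0,0,0],[0,0,0.6,0,0,0],[0,0,0.4,0,0,0],[0,0,0,0,0,0],[0,0,0,0,0,0]], "grip": 66, "force": 6}}

```text
t: 2.25
ee_pos: [440.3, -113.3, 4.3]
tcp_rot: [[-0.0, 1.0, 0.001], [1.0, 0.0, -0.0], [-0.0, 0.001, -1.0]]
ft_force: [-0.1, 0.3, 0.2]
opening: 62.2
finger_force: 0.0
```

Emit:
{"name": "play_rows", "arguments": {"deltas": [[0.1,0,0.15,0,0,0],[0,0,0,0,0,0],[0,0,0,0,0,0]]}}

```text
t: 2.55
ee_pos: [439.9, -112.2, 2.1]
tcp_rot: [[0.0, 1.0, 0.0], [1.0, -0.0, -0.0], [-0.0, 0.0, -1.0]]
ft_force: [-0.3, 0.2, 0.1]
opening: 62.1
finger_force: 0.0
```

Emit:
{"name": "play_rows", "arguments": {"deltas": [[0,0,0,0,0,0],[0,0,0,0,0,0],[0,0,0,0,0,0],[0,0,0,0,0,0],[0,0,0,0,0,0],[0,0,0,0,0,0],[0,0,0,0,0,0]], "grip": 0, "force": 6}}

```text
t: 3.25
ee_pos: [439.8, -112.2, 2.0]
tcp_rot: [[-0.0, 1.0, -0.0], [1.0, 0.0, -0.0], [-0.0, -0.0, -1.0]]
ft_force: [-0.6, -0.4, 1.9]
opening: 41.5
finger_force: 6.0
```

Emit:
{"name": "play_rows", "arguments": {"deltas": [[0,0,-1,0,0,0],[0,0,-3,0,0,0],[0,0,-4,0,0,0],[0,0,-4,0,0,0],[0,0,-4,0,0,0],[0,0,-4,0,0,0]]}}

```text
t: 3.85
ee_pos: [439.3, -112.0, 204.4]
tcp_rot: [[-0.0, 1.0, 0.001], [1.0, 0.0, -0.0], [-0.0, 0.001, -1.0]]
ft_force: [-0.0, 0.2, -1.0]
opening: 41.9
finger_force: 6.0
```

```bash
python3 - <<'E'
from h import *
rail(); plan(RP+RR@[33,40,50],TR,16)
E
```

```text
t 3.85 tcp in rail [ 19.87 359.84 221.99] F rail [-0.53  0.17 -0.79] open 41.89 ff 5.9998418390750885 roterr [  0.11 -46.08  41.35]
N 16 row [1.29, 1.8, 0.85, -0.01, 2.88, -2.58] |t| 23.7 ang 3.87
[[439.0, -112.0, 204.0], [491.0, -70.0, 181.0], [537.0, -18.0, 165.0], [575.0, 42.0, 157.0], [605.0, 106.0, 159.0], [626.0, 173.0, 170.0]]
```

```bash
python3 - <<'E'
from h import *
c=cam('side'); W=np.concatenate([cloud(c).reshape(-1,3),np.load('wrist_cloud.npy').reshape(-1,3)])
for x in range(560,840,40):
    r=[]
    for y in range(-40,240,40):
        m=(abs(W[:,0]-x-20)<20)&(abs(W[:,1]-y-20)<20); r.append('%4.0f/%d'%(np.nanpercentile(W[m,2],97),m.sum()) if m.sum()>5 else '-')
    print(x,r)
E
```

```text
560 [' 299/3390', ' 326/20109', '   2/2172', '  56/2728', ' 102/3427', '-', ' 164/74']
600 ['  84/3482', ' 327/10274', '  12/2253', '   2/2402', '  73/3281', '  94/41', '-']
640 ['  83/2749', '  78/2930', '  65/2318', '   8/2378', '  61/3083', '  90/19', '-']
680 ['  89/2494', '  88/3413', '  84/2659', '  53/2695', '  49/3211', '  83/128', ' 116/10']
720 ['  89/2636', '  85/3434', '  50/2378', '  64/3024', '  46/2575', '   6/403', '-']
760 ['  94/815', '  80/2339', '  75/2963', '  55/2498', '  43/2826', '  25/656', '   6/64']
800 ['  96/606', '  67/439', '  50/871', '  30/576', '  20/636', '  23/240', '  20/76']
```

Emit:
{"name": "play_rows", "arguments": {"deltas": [[1.29,1.8,0.85,-0.01,2.88,-2.58],[1.29,1.8,0.85,-0.01,2.88,-2.58],[1.29,1.8,0.85,-0.01,2.88,-2.58],[1.29,1.8,0.85,-0.01,2.88,-2.58],[1.29,1.8,0.85,-0.01,2.88,-2.58],[1.29,1.8,0.85,-0.01,2.88,-2.58],[1.29,1.8,0.85,-0.01,2.88,-2.58],[1.29,1.8,0.85,-0.01,2.88,-2.58],[1.29,1.8,0.85,-0.01,2.88,-2.58],[1.29,1.8,0.85,-0.01,2.88,-2.58],[1.29,1.8,0.85,-0.01,2.88,-2.58],[1.29,1.8,0.85,-0.01,2.88,-2.58],[1.29,1.8,0.85,-0.01,2.88,-2.58],[1.29,1.8,0.85,-0.01,2.88,-2.58],[1.29,1.8,0.85,-0.01,2.88,-2.58],[1.29,1.8,0.85,-0.01,2.88,-2.58],[0,0,0,0,0,0],[0,0,0,0,0,0],[0,0,0,0,0,0]]}}

```text
t: 5.8
ee_pos: [631.5, 194.4, 173.9]
tcp_rot: [[-0.589, 0.765, -0.26], [0.473, 0.587, 0.657], [0.655, 0.264, -0.707]]
ft_force: [0.4, -0.3, -2.0]
opening: 42.2
finger_force: 6.0
```

```bash
python3 - <<'E'
from h import *
rail(); plan(RP+RR@[30,40,20],TR,3); print(state()['joint_pos'])
c=cam('wrist'); cv2.imwrite('pics/w2.png',c['color'][:,:,::-1])
np.savez('w2.npz',cloud=cloud(c),**{k:c[k] for k in ['R','f','cx','cy','tvec','color']})
E
```

```text
t 5.8 tcp in rail [30.75 40.83 49.22] F rail [-1.7   0.41 -1.07] open 42.19 ff 5.999990701675415 roterr [-0.07 -0.06  0.12]
N 3 row [-0.02, 0.03, 0.97, 0.02, 0.02, -0.04] |t| 9.7 ang 0.05
[[631.0, 194.0, 174.0], [629.0, 201.0, 167.0], [627.0, 207.0, 160.0], [625.0, 214.0, 153.0]]
[ -1.64278673  42.20943065  64.80365221  40.59823778  93.39071248
 -50.26580367]
```

View pics/w2.png

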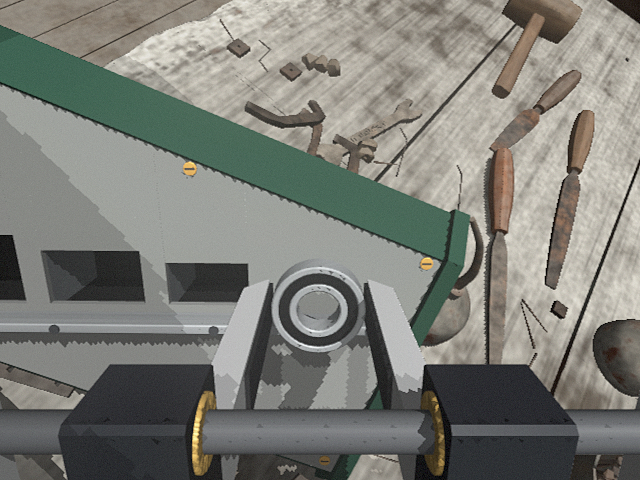

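The picture shows the large bearing held squarely at (318,308). The rail is level in view at row ~327, and the small window spans (165-248, 263-300). Checking the frame against these corners.

```bash
python3 - <<'E'
from h import *
d=np.load('w2.npz'); R=d['R']; t=d['tvec'].ravel(); C=(-R.T@t-RP)@RR
def on(u,v,z=0):
    r=(R.T@np.array([(u-d['cx'])/d['f'],(v-d['cy'])/d['f'],1]))@RR; return (C+r*(z-C[2])/r[2]).round(1)
for u,v,e in [(248,263,'31.5,82'),(165,263,'31.5,130'),(141,250,'38.5,144'),(42,250,'38.5,201'),(248,300,'5,82'),(146,301,'5,144')]: print(on(u,v)[:2],e)
print('rail top outer',on(120,325,16)[:2], on(120,320,16)[:2],'bearing centre at z=52',on(318,308,56)[:2])
q=(d['cloud'].reshape(-1,3)-RP)@RR; m=(abs(q[:,0]-50)<15)&(q[:,1]>60)&(q[:,1]<220); print('plate z',np.nanmedian(q[m,2]))
E
```

```text
[30.7 80.3] 31.5,82
[ 30.8 128. ] 31.5,130
[ 38.7 140.8] 38.5,144
[ 38.9 197. ] 38.5,201
[ 7.4 81.4] 5,82
[  6.9 141.7] 5,144
rail top outer [-1.000e-01  1.509e+02] [  3.  150.5] bearing centre at z=52 [30.1 40.1]
plate z 114.89285889285087
```

Emit:
{"name": "play_rows", "arguments": {"deltas": [[-0.05,0,1,0,0,0],[-0.05,0,1,0,0,0],[0,0,1,0,0,0],[0,0,0.7,0,0,0],[0,0,0.4,0,0,0],[0,0,0,0,0,0],[0,0,0,0,0,0],[0,0,0,0,0,0]]}}

```text
t: 6.65
ee_pos: [621.7, 221.4, 144.4]
tcp_rot: [[-0.59, 0.765, -0.26], [0.472, 0.587, 0.658], [0.656, 0.265, -0.707]]
ft_force: [0.3, 0.0, -0.2]
opening: 41.7
finger_force: 6.0
```

```bash
python3 - <<'E'
from h import *
rail()
d=np.load('w2.npz');q=(d['cloud'].reshape(-1,3)-RP)@RR; m=(abs(q[:,0]-50)<15)&(q[:,1]>60)&(q[:,1]<220)&(abs(q[:,2])<15); print('plate z',np.nanmedian(q[m,2]),m.sum())
E
```

```text
t 6.65 tcp in rail [29.89 40.15  8.08] F rail [-0.26 -0.17 -0.06] open 41.7 ff 5.999924764037132 roterr [-0.09 -0.02  0.05]
plate z -1.3884555288761042 13610
```

Emit:
{"name": "play_rows", "arguments": {"deltas": [[0,0,0.1,0,0,0],[0,0,0.1,0,0,0],[0,0,0.1,0,0,0],[0,0,0.1,0,0,0],[0,0,0.1,0,0,0],[0,0,0.05,0,0,0],[0,0,0,0,0,0],[0,0,0,0,0,0]]}}

```text
t: 7.45
ee_pos: [620.1, 225.3, 140.2]
tcp_rot: [[-0.589, 0.765, -0.26], [0.472, 0.587, 0.658], [0.656, 0.265, -0.707]]
ft_force: [0.0, -0.4, -0.7]
opening: 41.5
finger_force: 6.0
```

```bash
python3 -c "
from h import *
rail()"
```

```text
t 7.45 tcp in rail [29.95 40.25  2.17] F rail [-0.69  0.39 -0.22] open 41.53 ff 5.999954044818878 roterr [-0.06 -0.    0.06]
```

Emit:
{"name": "play_rows", "arguments": {"deltas": [[0,0,0.05,0,0,0],[0,0,0.05,0,0,0],[0,0,0,0,0,0],[0,0,0,0,0,0]]}}

```text
t: 7.85
ee_pos: [620.0, 225.7, 139.8]
tcp_rot: [[-0.59, 0.765, -0.26], [0.472, 0.587, 0.658], [0.656, 0.265, -0.707]]
ft_force: [0.5, -4.9, 3.7]
opening: 41.8
finger_force: 6.0
```

```bash
python3 -c "
from h import *
rail()"
```

```text
t 7.85 tcp in rail [29.91 40.18  1.59] F rail [-0.23  1.5   5.94] open 41.83 ff 6.013349667191505 roterr [-0.08 -0.02  0.05]
```

Emit:
{"name": "play_rows", "arguments": {"deltas": [[0,0,-0.03,0,0,0],[-0.1,0,0,0,0,0],[-0.1,0,0,0,0,0],[-0.1,0,0,0,0,0],[-0.1,0,0,0,0,0],[-0.1,0,0,0,0,0],[-0.1,0,0,0,0,0],[-0.05,0,0,0,0,0],[0,0,0,0,0,0],[0,0,0,0,0,0]]}}

```text
t: 8.85
ee_pos: [623.9, 222.5, 135.5]
tcp_rot: [[-0.59, 0.765, -0.26], [0.472, 0.587, 0.658], [0.656, 0.265, -0.707]]
ft_force: [1.9, -3.3, 5.3]
opening: 41.6
finger_force: 6.0
```

```bash
python3 -c "
from h import *
rail()"
```

```text
t 8.85 tcp in rail [23.31 40.19  1.65] F rail [ 0.74 -0.94  6.39] open 41.64 ff 6.014495640993118 roterr [-0.08 -0.01  0.06]
```

Emit:
{"name": "play_rows", "arguments": {"deltas": [[-0.05,0,0,0,0,0],[-0.05,0,0,0,0,0],[0,0,0,0,0,0],[0,0,0,0,0,0]]}}

```text
t: 9.25
ee_pos: [624.4, 222.1, 135.0]
tcp_rot: [[-0.59, 0.765, -0.26], [0.472, 0.587, 0.658], [0.656, 0.265, -0.707]]
ft_force: [1.0, -4.7, 6.4]
opening: 41.9
finger_force: 6.0
```

```bash
python3 -c "
from h import *
rail()"
```

```text
t 9.25 tcp in rail [22.43 40.17  1.65] F rail [1.45 0.31 7.87] open 41.9 ff 6.014188975095749 roterr [-0.08 -0.01  0.05]
```

Emit:
{"name": "play_rows", "arguments": {"deltas": [[0,0,-0.04,0,0,0],[-0.05,0,0,0,0,0],[0,0,0,0,0,0],[0,0,0,0,0,0]]}}

```text
t: 9.65
ee_pos: [624.7, 221.7, 134.6]
tcp_rot: [[-0.589, 0.765, -0.261], [0.472, 0.587, 0.658], [0.656, 0.265, -0.707]]
ft_force: [0.7, -3.1, 3.6]
opening: 41.6
finger_force: 6.0
```

```bash
python3 -c "
from h import *
rail()"
```

```text
t 9.65 tcp in rail [21.86 40.35  1.69] F rail [0.55 0.34 4.75] open 41.57 ff 6.007557213306427 roterr [-0.05  0.01  0.07]
```

Emit:
{"name": "play_rows", "arguments": {"deltas": [[-0.05,0,0,0,0,0],[0,0,0,0,0,0],[0,0,0,0,0,0]]}}

```text
t: 9.95
ee_pos: [624.9, 221.4, 134.3]
tcp_rot: [[-0.589, 0.765, -0.261], [0.472, 0.587, 0.658], [0.656, 0.265, -0.707]]
ft_force: [1.0, -1.7, 1.6]
opening: 41.7
finger_force: 6.0
```

```bash
python3 -c "
from h import *
rail()"
```

```text
t 9.95 tcp in rail [21.36 40.36  1.73] F rail [-0.29 -0.17  2.53] open 41.68 ff 6.005567237734795 roterr [-0.05  0.    0.07]
```

Emit:
{"name": "play_rows", "arguments": {"deltas": [[-0.05,0,0,0,0,0],[-0.05,0,0,0,0,0],[0,0,0,0,0,0],[0,0,0,0,0,0]]}}

```text
t: 10.35
ee_pos: [625.6, 221.0, 133.6]
tcp_rot: [[-0.589, 0.765, -0.26], [0.472, 0.587, 0.658], [0.656, 0.265, -0.707]]
ft_force: [1.0, -1.3, 0.3]
opening: 41.5
finger_force: 6.0
```

```bash
python3 -c "
from h import *
rail()"
```

```text
t 10.35 tcp in rail [20.31 40.37  1.72] F rail [-1.07 -0.08  1.34] open 41.54 ff 6.003377437591553 roterr [-0.05  0.    0.07]
```

Emit:
{"name": "play_rows", "arguments": {"deltas": [[-0.05,0,0,0,0,0],[-0.03,0,0,0,0,0],[0,0,0,0,0,0],[0,0,0,0,0,0]]}}

```text
t: 10.75
ee_pos: [625.8, 220.9, 133.5]
tcp_rot: [[-0.589, 0.764, -0.261], [0.471, 0.588, 0.658], [0.656, 0.265, -0.706]]
ft_force: [-4.8, 1.6, 4.5]
opening: 41.5
finger_force: 6.0
```

```bash
python3 -c "
from h import *
rail()"
```

```text
t 10.75 tcp in rail [20.09 40.3   1.73] F rail [6.5  1.54 0.89] open 41.49 ff 6.003130003809929 roterr [-0.03  0.05  0.04]
```

Emit:
{"name": "play_rows", "arguments": {"deltas": [[0.01,0,0.01,0,0,0],[0,0,0,0,0,0],[0,0,0,0,0,0]]}}

```text
t: 11.05
ee_pos: [625.8, 220.9, 133.5]
tcp_rot: [[-0.589, 0.765, -0.261], [0.471, 0.588, 0.658], [0.656, 0.265, -0.706]]
ft_force: [-4.9, 0.5, 5.7]
opening: 41.6
finger_force: 6.0
```

Emit:
{"name": "play_rows", "arguments": {"deltas": [[0,0,0,0,0,0],[0,0,0,0,0,0],[0,0,0,0,0,0],[0,0,0,0,0,0]], "grip": 54}}

```text
t: 11.45
ee_pos: [626.0, 220.6, 133.0]
tcp_rot: [[-0.589, 0.765, -0.26], [0.472, 0.587, 0.658], [0.656, 0.265, -0.707]]
ft_force: [0.0, -0.7, -0.1]
opening: 50.7
finger_force: 0.0
```

Emit:
{"name": "play_rows", "arguments": {"deltas": [[0,0,-0.3,0,0,0],[0,0,-0.6,0,0,0],[0,0,-1,0,0,0],[0,0,-2,0,0,0],[0,0,-3,0,0,0],[0,0,-3,0,0,0],[0,0,0,0,0,0]]}}

```text
t: 12.15
ee_pos: [653.5, 152.9, 206.7]
tcp_rot: [[-0.592, 0.765, -0.255], [0.474, 0.585, 0.658], [0.652, 0.269, -0.709]]
ft_force: [0.5, -0.2, -0.8]
opening: 50.8
finger_force: 0.0
```

```bash
python3 - <<'E'
from h import *
rail(); c=cam('wrist'); cv2.imwrite('pics/w3.png',c['color'][:,:,::-1])
E
```

```text
t 12.15 tcp in rail [ 19.65  39.7  105.45] F rail [-0.94 -0.   -0.32] open 50.78 ff 0.0 roterr [-0.29 -0.25 -0.03]
```

View pics/w3.png

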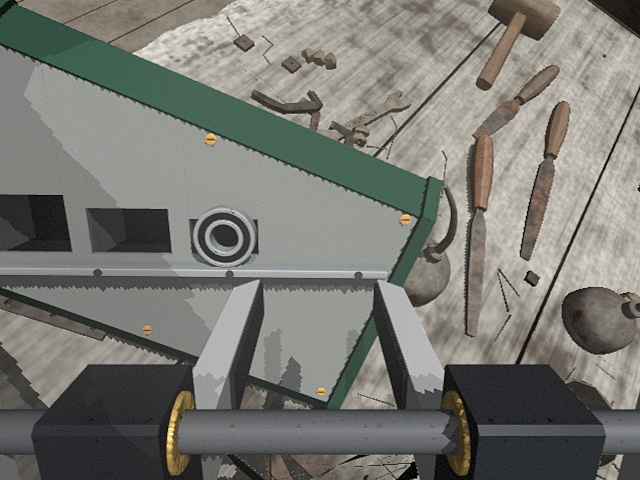

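The large bearing is rolling on the rail at (223,236), passing the first window. Next is the medium.

```bash
python3 - <<'E'
from h import *
W=np.load('w1.npz')['cloud'].reshape(-1,3); Z=np.load('side_cloud.npy').reshape(-1,3); W=np.r_[W,Z]
m=(W[:,0]>580)&(W[:,0]<660)&(W[:,1]>-250)&(W[:,1]<-145)&(W[:,2]<180); print('M body zone z',np.nanpercentile(W[m,2],[50,99,99.9]))
DR=np.array([[0,1,0],[1,0,0],[0,0,-1.]])
plan([546.6,-199.1,160],DR,17)
E
```

```text
M body zone z [ 66.87379942 176.45332928 179.4267035 ]
N 17 row [-1.71, -1.39, -0.6, 0.02, -2.71, 2.43] |t| 22.9 ang 3.63
[[653.0, 154.0, 205.0], [653.0, 92.0, 176.0], [645.0, 27.0, 156.0], [629.0, -38.0, 145.0], [605.0, -102.0, 143.0], [573.0, -162.0, 151.0]]
```

```bash
python3 - <<'E'
from h import *
for n,W in [('w1',np.load('w1.npz')['cloud'].reshape(-1,3)),('side',np.load('side_cloud.npy').reshape(-1,3))]:
  print(n)
  for x in range(560,680,20):
    r=[]
    for y in range(-270,-60,20):
        m=(abs(W[:,0]-x-10)<10)&(abs(W[:,1]-y-10)<10)&(W[:,2]<260); r.append('%4.0f/%d'%(np.nanpercentile(W[m,2],95),m.sum()) if m.sum()>2 else '-')
    print(x,r)
E
```

```text
w1
560 ['   1/373', '   1/389', '   1/375', '  12/377', '   1/437', '   1/455', '   1/479', '   1/507', '   2/539', '  36/857', '  25/669']
580 ['   1/33', '   1/337', '   1/398', '   1/423', ' 140/546', ' 154/1146', ' 157/557', '   1/512', '  97/688', '  95/1493', '  55/538']
600 ['   1/72', '   1/391', '  77/623', '  79/1182', '  74/1160', ' 169/2076', ' 193/3059', ' 164/1706', ' 185/3632', ' 145/1943', '  84/1826']
620 ['  84/817', '  84/1176', '  87/1181', '  86/517', '  84/10', '  85/284', ' 198/1210', ' 200/1297', ' 193/2033', ' 182/1580', ' 113/536']
640 [' 115/891', ' 111/1275', ' 105/917', '  99/1042', '  94/352', '  88/647', '  94/324', '  83/774', '  82/24', ' 109/444', ' 107/1123']
660 [' 115/148', ' 111/300', ' 106/454', ' 106/386', ' 105/450', '  97/779', '  94/1104', '  90/765', '-', ' 111/691', '  99/1206']
side
560 ['   5/43', '   3/40', '   3/39', '  13/29', '   5/24', '   5/37', '   4/38', '   4/38', '  23/42', '  41/100', '  25/31']
580 ['   4/42', '   4/38', '   4/43', '   3/37', ' 142/46', ' 159/64', '  43/36', '   5/38', ' 101/94', '  91/113', '-']
600 ['  77/75', '  77/104', '  83/130', '  81/138', '  84/153', ' 164/204', ' 189/208', '  88/161', ' 166/315', ' 128/126', '  86/56']
620 ['  84/142', '  87/119', '  88/99', '  88/68', '  86/35', '  86/16', ' 199/51', ' 200/78', ' 199/87', ' 196/39', ' 148/10']
640 [' 116/106', ' 110/86', ' 106/40', ' 101/44', '  94/45', '  97/48', '  97/20', ' 195/51', ' 194/21', ' 192/56', ' 185/30']
660 [' 116/21', ' 110/29', ' 106/19', ' 101/24', ' 107/31', ' 101/52', '  99/34', '  93/60', ' 113/71', ' 185/33', '  82/5']
```

```bash
cat >> h.py <<'E'
def DR(a):
    a=np.radians(a); y=np.array([np.cos(a),np.sin(a),0]); z=np.array([0,0,-1.]); return np.stack([np.cross(y,z),y,z],1)
E
python3 - <<'E'
from h import *
W=np.r_[np.load('w1.npz')['cloud'].reshape(-1,3),np.load('side_cloud.npy').reshape(-1,3)]
W=W[(W[:,2]>85)&(W[:,2]<240)&(W[:,0]>520)&(W[:,1]<0)]
for a in [90,100,110]:
    q=(W-[546.6,-199.1,0])@DR(a); m=(abs(q[:,1])<95); print(a,'min clearance from body side',(-q[m,0]).min()-37.5)
plan([470,-80,220],DR(100),17)
E
```

```text
90 min clearance from body side -57.31290297254452
100 min clearance from body side -52.63883964178218
110 min clearance from body side -47.80114658277316
N 17 row [0.64, -1.67, -0.25, 2.12, -1.75, -3.14] |t| 18.1 ang 4.18
[[653.0, 154.0, 205.0], [606.0, 127.0, 208.0], [565.0, 92.0, 210.0], [529.0, 51.0, 211.0], [501.0, 5.0, 213.0], [480.0, -45.0, 216.0]]
```

Emit:
{"name": "play_rows", "arguments": {"deltas": [[0.64,-1.67,-0.25,2.12,-1.75,-3.14],[0.64,-1.67,-0.25,2.12,-1.75,-3.14],[0.64,-1.67,-0.25,2.12,-1.75,-3.14],[0.64,-1.67,-0.25,2.12,-1.75,-3.14],[0.64,-1.67,-0.25,2.12,-1.75,-3.14],[0.64,-1.67,-0.25,2.12,-1.75,-3.14],[0.64,-1.67,-0.25,2.12,-1.75,-3.14],[0.64,-1.67,-0.25,2.12,-1.75,-3.14],[0.64,-1.67,-0.25,2.12,-1.75,-3.14],[0.64,-1.67,-0.25,2.12,-1.75,-3.14],[0.64,-1.67,-0.25,2.12,-1.75,-3.14],[0.64,-1.67,-0.25,2.12,-1.75,-3.14],[0.64,-1.67,-0.25,2.12,-1.75,-3.14],[0.64,-1.67,-0.25,2.12,-1.75,-3.14],[0.64,-1.67,-0.25,2.12,-1.75,-3.14],[0.64,-1.67,-0.25,2.12,-1.75,-3.14],[0.64,-1.67,-0.25,2.12,-1.75,-3.14],[0,0,0,0,0,0],[0,0,0,0,0,0]]}}

```text
t: 14.1
ee_pos: [470.0, -77.8, 218.6]
tcp_rot: [[-0.985, -0.174, -0.005], [-0.174, 0.985, 0.001], [0.005, 0.002, -1.0]]
ft_force: [0.2, 0.0, 0.3]
opening: 50.8
finger_force: 0.0
```

```bash
python3 - <<'E'
from h import *
W=np.r_[np.load('w1.npz')['cloud'].reshape(-1,3),np.load('side_cloud.npy').reshape(-1,3)]
W=W[(W[:,2]>92)&(W[:,2]<200)&(W[:,0]>520)&(W[:,1]<0)]
for a in [90,100,110]:
    q=(W-[546.6,-199.1,0])@DR(a); m=(abs(q[:,1])<95); print(a,'min clearance from body side',np.sort((-q[m,0]))[[0,5,20]].round(0)-37.5)
plan([546.6,-199.1,200],DR(100),5); 
c=cam('side'); q=(cloud(c).reshape(-1,3)-RP)@RR; col=c['color']; cv2.imwrite('pics/s2.png',cv2.resize(col[160:300,210:370,::-1],(640,560),interpolation=cv2.INTER_CUBIC))
for nm,a,b in [('S',82,130),('M',144,201),('L',215,277)]:
    m=(q[:,1]>a+4)&(q[:,1]<b-4)&(q[:,0]>2)&(q[:,0]<45)&(q[:,2]<0)&(q[:,2]>-70); print(nm,m.sum(),np.percentile(q[m,2],[10,50,90]).round(0))
E
```

```text
90 min clearance from body side [-0.5  1.5  1.5]
100 min clearance from body side [3.5 6.5 6.5]
110 min clearance from body side [ 6.5  9.5 10.5]
N 5 row [-1.09, -2.66, 0.37, 0.02, -0.05, -0.0] |t| 28.9 ang 0.06
[[470.0, -78.0, 219.0], [485.0, -102.0, 215.0], [501.0, -126.0, 211.0], [516.0, -151.0, 207.0], [531.0, -175.0, 203.0], [547.0, -199.0, 200.0]]
S 39 [-7. -2. -0.]
M 58 [-55.  -8.  -1.]
L 79 [-57. -31.  -4.]
```

View pics/s2.png

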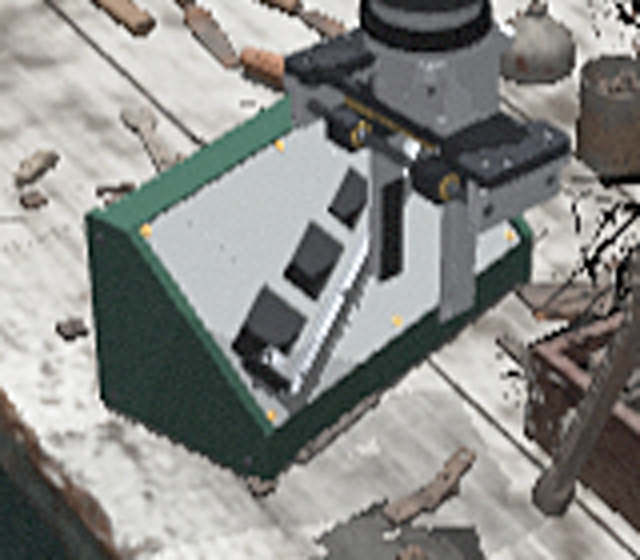

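The crop shows a grey disc at (268,358), inside the low corner of the largest window, so the large bearing is in its pocket. Going for the medium, keeping the gripper body away from the tool handles in the crate.

Emit:
{"name": "play_rows", "arguments": {"deltas": [[-1.01,-2.66,0,0,-0.3,0],[-1.01,-2.66,0,0,0,0],[-1.01,-2.66,0,0,0,0],[-1.01,-2.66,0,0,0,0],[-1.01,-2.66,0,0,0,0],[0,0,0,0,0,0],[0,0,4,0,0,0],[0,0,4,0,0,0],[0,0,4,0,0,0],[0,0,4,0,0,0],[0,0,3,0,0,0],[0,0,0.8,0,0,0],[0,0,0,0,0,0],[0,0,0,0,0,0]], "grip": 56}}

```text
t: 15.55
ee_pos: [544.4, -200.4, 22.4]
tcp_rot: [[-0.985, -0.175, 0.003], [-0.175, 0.985, 0.0], [-0.003, -0.0, -1.0]]
ft_force: [-0.0, -0.3, 0.4]
opening: 52.6
finger_force: 0.0
```

```bash
python3 - <<'E'
from h import *
plan([542.7,-199.8,2],DR(100),3)
E
```

```text
N 3 row [0.05, 0.03, 0.68, -0.0, 0.06, 0.02] |t| 6.8 ang 0.07
[[544.0, -200.0, 22.0], [544.0, -200.0, 16.0], [543.0, -200.0, 9.0], [543.0, -200.0, 2.0]]
```

Emit:
{"name": "play_rows", "arguments": {"deltas": [[0.1,0,0.7,0,0.1,0],[0.06,0,0.7,0,0.1,0],[0,0,0.65,0,0,0],[0,0,0,0,0,0],[0,0,0,0,0,0],[0,0,0,0,0,0]]}}

```text
t: 16.15
ee_pos: [542.0, -200.8, 0.4]
tcp_rot: [[-0.985, -0.175, -0.002], [-0.175, 0.985, 0.0], [0.002, 0.001, -1.0]]
ft_force: [-0.8, -0.5, 1.2]
opening: 52.9
finger_force: 0.8
```

Emit:
{"name": "play_rows", "arguments": {"deltas": [[0,0,0,0,0,0],[0,0,0,0,0,0],[0,0,0,0,0,0],[0,0,0,0,0,0],[0,0,0,0,0,0],[0,0,0,0,0,0]], "grip": 0, "force": 6}}

```text
t: 16.75
ee_pos: [541.9, -200.7, 0.4]
tcp_rot: [[-0.985, -0.175, -0.002], [-0.175, 0.985, 0.0], [0.002, 0.001, -1.0]]
ft_force: [-0.1, -0.5, 0.9]
opening: 34.7
finger_force: 6.1
```

Emit:
{"name": "play_rows", "arguments": {"deltas": [[0,0,-1,0,0,0],[0,0,-3,0,0,0],[0,0,-4,0,0,0],[0,0,-4,0,0,0],[0,0,-4,0,0,0],[0,0,-4,0,0,0],[0,0,-2,0,0,0],[2,3.5,0,0,0,0],[2,3.5,0,0,0,0],[2,3.5,0,0,0,0],[0,0,0,0,0,0]]}}

```text
t: 17.85
ee_pos: [462.8, -105.4, 221.6]
tcp_rot: [[-0.984, -0.177, -0.001], [-0.177, 0.984, 0.001], [0.001, 0.001, -1.0]]
ft_force: [0.1, -0.3, -1.3]
opening: 34.5
finger_force: 6.0
```

```bash
python3 - <<'E'
from h import *
rail(); plan(RP+RR@[31,38,40],TR,17)
E
```

```text
t 17.85 tcp in rail [ 20.39 333.4  235.89] F rail [-1.08  0.45 -0.66] open 34.46 ff 6.0002028197050095 roterr [ 35.97 -29.84 -53.46]
N 17 row [-0.61, 1.98, 0.57, -2.12, 1.76, 3.14] |t| 21.5 ang 4.18
[[463.0, -105.0, 222.0], [473.0, -44.0, 206.0], [492.0, 17.0, 195.0], [520.0, 74.0, 186.0], [555.0, 128.0, 179.0], [599.0, 175.0, 173.0]]
```

Emit:
{"name": "play_rows", "arguments": {"deltas": [[-0.61,1.98,0.57,-2.12,1.76,3.14],[-0.61,1.98,0.57,-2.12,1.76,3.14],[-0.61,1.98,0.57,-2.12,1.76,3.14],[-0.61,1.98,0.57,-2.12,1.76,3.14],[-0.61,1.98,0.57,-2.12,1.76,3.14],[-0.61,1.98,0.57,-2.12,1.76,3.14],[-0.61,1.98,0.57,-2.12,1.76,3.14],[-0.61,1.98,0.57,-2.12,1.76,3.14],[-0.61,1.98,0.57,-2.12,1.76,3.14],[-0.61,1.98,0.57,-2.12,1.76,3.14],[-0.61,1.98,0.57,-2.12,1.76,3.14],[-0.61,1.98,0.57,-2.12,1.76,3.14],[-0.61,1.98,0.57,-2.12,1.76,3.14],[-0.61,1.98,0.57,-2.12,1.76,3.14],[-0.61,1.98,0.57,-2.12,1.76,3.14],[-0.61,1.98,0.57,-2.12,1.76,3.14],[-0.61,1.98,0.57,-2.12,1.76,3.14],[0,0,0,0,0,0],[0,0,0,0,0,0],[0,0,0,0,0,0]]}}

```text
t: 19.85
ee_pos: [633.7, 198.9, 167.1]
tcp_rot: [[-0.591, 0.763, -0.261], [0.47, 0.589, 0.658], [0.656, 0.266, -0.707]]
ft_force: [-0.2, -0.0, -0.0]
opening: 34.6
finger_force: 6.0
```

```bash
python3 - <<'E'
from h import *
rail(); plan(RP+RR@[30,38,8],TR,4)
c=cam('wrist'); d=c; R=d['R']; C=(-R.T@np.array(d['tvec']).ravel()-RP)@RR
q=(cloud(c).reshape(-1,3)-RP)@RR; m=(abs(q[:,1]-38)<13)&(q[:,2]>36)&(q[:,2]<56)&(q[:,0]>0)&(q[:,0]<60)&(abs(q[:,1]-38)<15)
print('held: x range',np.percentile(q[m],[2,50,98],axis=0).round(1).tolist())
E
```

```text
t 19.85 tcp in rail [27.06 38.24 42.03] F rail [ 0.11  0.21 -0.05] open 34.58 ff 5.999964103102684 roterr [-0.03  0.03 -0.05]
N 4 row [0.07, 0.01, 0.85, 0.01, -0.01, 0.01] |t| 8.5 ang 0.02
[[634.0, 199.0, 167.0], [631.0, 205.0, 162.0], [629.0, 211.0, 156.0], [626.0, 217.0, 150.0], [624.0, 223.0, 145.0]]
held: x range [[7.7, 25.6, 43.1], [25.3, 38.0, 51.9], [40.4, 50.4, 53.4]]
```

Emit:
{"name": "play_rows", "arguments": {"deltas": [[0.05,0,1,0,0,0],[0.05,0,1,0,0,0],[0.05,0,0.9,0,0,0],[0,0,0.5,0,0,0],[0,0,0.2,0,0,0],[0,0,0.1,0,0,0],[0,0,0.1,0,0,0],[0,0,0.1,0,0,0],[0,0,0,0,0,0],[0,0,0,0,0,0]]}}

```text
t: 20.9
ee_pos: [622.9, 225.7, 140.0]
tcp_rot: [[-0.589, 0.765, -0.261], [0.47, 0.587, 0.658], [0.657, 0.265, -0.706]]
ft_force: [0.4, -0.5, 0.1]
opening: 34.6
finger_force: 6.0
```

```bash
python3 -c "
from h import *
rail()"
```

```text
t 20.9 tcp in rail [28.3  37.88  2.46] F rail [-0.41 -0.05  0.44] open 34.64 ff 6.0000029951334 roterr [-0.06  0.09  0.05]
```

Emit:
{"name": "play_rows", "arguments": {"deltas": [[0,0,0.1,0,0,0],[0,0,0.05,0,0,0],[0,0,0.05,0,0,0],[0,0,0,0,0,0],[0,0,0,0,0,0]]}}

```text
t: 21.4
ee_pos: [622.4, 227.1, 138.5]
tcp_rot: [[-0.589, 0.765, -0.261], [0.47, 0.587, 0.658], [0.657, 0.265, -0.706]]
ft_force: [-0.1, -1.0, 0.4]
opening: 34.5
finger_force: 6.1
```

```bash
python3 -c "
from h import *
rail()"
```

```text
t 21.4 tcp in rail [28.35 37.88  0.32] F rail [-0.16  0.55  0.85] open 34.52 ff 6.078738318865362 roterr [-0.06  0.09  0.05]
```

Emit:
{"name": "play_rows", "arguments": {"deltas": [[-0.1,0,0.02,0,0,0],[-0.1,0,0,0,0,0],[-0.1,0,0,0,0,0],[-0.1,0,0,0,0,0],[-0.1,0,0,0,0,0],[-0.05,0,0,0,0,0],[0,0,0,0,0,0],[0,0,0,0,0,0]]}}

```text
t: 22.2
ee_pos: [625.6, 224.5, 134.8]
tcp_rot: [[-0.589, 0.765, -0.261], [0.471, 0.587, 0.658], [0.657, 0.265, -0.706]]
ft_force: [1.0, -3.0, 2.6]
opening: 34.6
finger_force: 7.2
```

```bash
python3 -c "
from h import *
rail()"
```

```text
t 22.2 tcp in rail [22.74 37.88  0.24] F rail [-0.29  0.31  4.11] open 34.63 ff 7.225321219302714 roterr [-0.07  0.08  0.05]
```

Emit:
{"name": "play_rows", "arguments": {"deltas": [[-0.05,0,0,0,0,0],[-0.05,0,0,0,0,0],[0,0,0,0,0,0],[0,0,0,0,0,0]]}}

```text
t: 22.6
ee_pos: [626.2, 224.2, 134.3]
tcp_rot: [[-0.589, 0.765, -0.261], [0.47, 0.587, 0.659], [0.657, 0.265, -0.706]]
ft_force: [0.7, -3.0, 4.3]
opening: 34.3
finger_force: 7.7
```

```bash
python3 -c "
from h import *
rail()"
```

```text
t 22.6 tcp in rail [21.9  37.8   0.27] F rail [0.97 0.06 5.19] open 34.34 ff 7.683979201829061 roterr [-0.07  0.08  0.04]
```

Emit:
{"name": "play_rows", "arguments": {"deltas": [[-0.05,0,-0.02,0,0,0],[-0.05,0,0,0,0,0],[0,0,0,0,0,0],[0,0,0,0,0,0]]}}

```text
t: 23.0
ee_pos: [626.8, 223.6, 133.5]
tcp_rot: [[-0.589, 0.765, -0.261], [0.471, 0.587, 0.658], [0.657, 0.265, -0.706]]
ft_force: [1.1, -2.8, 3.1]
opening: 34.9
finger_force: 7.3
```

```bash
python3 -c "
from h import *
rail()"
```

```text
t 23.0 tcp in rail [20.77 37.92  0.28] F rail [ 0.04 -0.01  4.31] open 34.88 ff 7.3332813527667895 roterr [-0.06  0.09  0.06]
```

Emit:
{"name": "play_rows", "arguments": {"deltas": [[-0.05,0,0,0,0,0],[-0.05,0,0,0,0,0],[0,0,0,0,0,0],[0,0,0,0,0,0]]}}

```text
t: 23.4
ee_pos: [627.3, 223.2, 132.9]
tcp_rot: [[-0.589, 0.765, -0.261], [0.47, 0.588, 0.658], [0.657, 0.265, -0.706]]
ft_force: [-0.3, -2.8, 4.4]
opening: 34.6
finger_force: 7.4
```

```bash
python3 -c "
from h import *
rail()"
```

```text
t 23.4 tcp in rail [19.89 37.9   0.29] F rail [1.75 0.64 4.86] open 34.55 ff 7.403456406318583 roterr [-0.05  0.1   0.05]
```

Emit:
{"name": "play_rows", "arguments": {"deltas": [[-0.03,0,-0.02,0,0,0],[-0.02,0,0,0,0,0],[0,0,0,0,0,0],[0,0,0,0,0,0]]}}

```text
t: 23.8
ee_pos: [627.4, 223.1, 132.9]
tcp_rot: [[-0.589, 0.764, -0.262], [0.47, 0.588, 0.659], [0.658, 0.265, -0.705]]
ft_force: [-3.3, -0.3, 5.3]
opening: 34.6
finger_force: 7.0
```

```bash
python3 -c "
from h import *
rail()"
```

```text
t 23.8 tcp in rail [19.76 37.91  0.34] F rail [5.27 1.33 3.08] open 34.56 ff 6.996889421716332 roterr [-0.03  0.14  0.04]
```

Emit:
{"name": "play_rows", "arguments": {"deltas": [[0,0,0,0,0,0],[0,0,0,0,0,0]]}}

```text
t: 24.0
ee_pos: [627.4, 223.1, 132.9]
tcp_rot: [[-0.589, 0.764, -0.262], [0.47, 0.588, 0.659], [0.658, 0.265, -0.705]]
ft_force: [-2.7, 0.2, 4.1]
opening: 34.4
finger_force: 7.0
```

Emit:
{"name": "play_rows", "arguments": {"deltas": [[0.02,0,-0.02,0,0,0],[0,0,0,0,0,0],[0,0,0,0,0,0],[0,0,0,0,0,0]], "grip": 47}}

```text
t: 24.4
ee_pos: [627.6, 222.7, 132.7]
tcp_rot: [[-0.589, 0.765, -0.262], [0.47, 0.588, 0.658], [0.657, 0.265, -0.706]]
ft_force: [-0.5, -0.3, -0.7]
opening: 44.2
finger_force: 0.1
```

Emit:
{"name": "play_rows", "arguments": {"deltas": [[0,0,-0.3,0,0,0],[0,0,-0.6,0,0,0],[0,0,-1,0,0,0],[0,0,-2,0,0,0],[0,0,-3,0,0,0],[0,0,-3,0,0,0],[0,0,0,0,0,0]]}}

```text
t: 25.1
ee_pos: [655.3, 154.8, 206.3]
tcp_rot: [[-0.591, 0.765, -0.256], [0.472, 0.586, 0.659], [0.653, 0.269, -0.708]]
ft_force: [0.2, -0.4, 1.4]
opening: 44.1
finger_force: 0.0
```

```bash
cat > chk.py <<'E'
from h import *
c=cam('wrist'); q=(cloud(c).reshape(-1,3)-RP)@RR
m=(q[:,0]>10)&(q[:,0]<24)&(q[:,2]>4)&(q[:,2]<18)&(q[:,1]>-5)&(q[:,1]<275); print('on rail',m.sum(),np.percentile(q[m],[5,50,95],axis=0).round(1).tolist() if m.sum()>10 else '')
E
python3 - <<'E'
exec(open('chk.py').read())
plan([424,-150,220],DR(90),19)
E
```

```text
on rail 656 [[10.5, 83.6, 6.5], [16.9, 104.5, 9.7], [23.4, 116.0, 11.0]]
N 19 row [0.54, -1.97, -0.32, 1.73, -1.71, -2.31] |t| 20.7 ang 3.36
[[654.0, 156.0, 204.0], [603.0, 121.0, 205.0], [557.0, 80.0, 206.0], [516.0, 33.0, 206.0], [481.0, -18.0, 207.0], [452.0, -72.0, 211.0], [429.0, -130.0, 217.0]]
```

The medium bearing is rolling past the first window (y≈104). Now the small one, with the fingers on its ±y sides, clear of the debris.

Emit:
{"name": "play_rows", "arguments": {"deltas": [[0.54,-1.97,-0.32,1.73,-1.71,-2.31],[0.54,-1.97,-0.32,1.73,-1.71,-2.31],[0.54,-1.97,-0.32,1.73,-1.71,-2.31],[0.54,-1.97,-0.32,1.73,-1.71,-2.31],[0.54,-1.97,-0.32,1.73,-1.71,-2.31],[0.54,-1.97,-0.32,1.73,-1.71,-2.31],[0.54,-1.97,-0.32,1.73,-1.71,-2.31],[0.54,-1.97,-0.32,1.73,-1.71,-2.31],[0.54,-1.97,-0.32,1.73,-1.71,-2.31],[0.54,-1.97,-0.32,1.73,-1.71,-2.31],[0.54,-1.97,-0.32,1.73,-1.71,-2.31],[0.54,-1.97,-0.32,1.73,-1.71,-2.31],[0.54,-1.97,-0.32,1.73,-1.71,-2.31],[0.54,-1.97,-0.32,1.73,-1.71,-2.31],[0.54,-1.97,-0.32,1.73,-1.71,-2.31],[0.54,-1.97,-0.32,1.73,-1.71,-2.31],[0.54,-1.97,-0.32,1.73,-1.71,-2.31],[0.54,-1.97,-0.32,1.73,-1.71,-2.31],[0.54,-1.97,-0.32,1.73,-1.71,-2.31],[0,0,0,0,0,0]], "grip": 52}}

```text
t: 27.15
ee_pos: [422.0, -148.9, 218.5]
tcp_rot: [[-1.0, -0.001, -0.002], [-0.001, 1.0, -0.0], [0.002, -0.0, -1.0]]
ft_force: [1.2, 0.1, 0.1]
opening: 48.7
finger_force: 0.0
```

```bash
python3 - <<'E'
from h import *
plan([423.8,-240.1,25],DR(90),8)
c=cam('side'); cv2.imwrite('pics/s3.png',cv2.resize(c['color'][160:300,210:370,::-1],(640,560),interpolation=cv2.INTER_CUBIC))
q=(cloud(c).reshape(-1,3)-RP)@RR
for nm,a,b,z in [('S',82,130,31),('M',144,201,38),('L',215,277,47)]:
    m=(q[:,1]>a)&(q[:,1]<b)&(q[:,0]>2)&(q[:,0]<z)&(q[:,2]<3)&(q[:,2]>-70); print(nm,m.sum(),np.percentile(q[m,2],[5,25,50,75]).round(0))
m=(q[:,0]>8)&(q[:,0]<26)&(q[:,2]>4)&(q[:,2]<18)&(q[:,1]>-5)&(q[:,1]<275); print('on rail',m.sum())
E
```

```text
N 8 row [-0.03, -1.14, 2.42, -0.0, -0.02, 0.01] |t| 26.7 ang 0.02
[[422.0, -149.0, 218.0], [422.0, -160.0, 194.0], [422.0, -172.0, 170.0], [423.0, -183.0, 146.0], [423.0, -194.0, 122.0], [423.0, -206.0, 97.0], [424.0, -217.0, 73.0], [424.0, -229.0, 49.0], [424.0, -240.0, 25.0]]
S 2 [-1. -0.  0.  1.]
M 104 [-57. -37. -18.  -4.]
L 155 [-58. -52. -19.  -5.]
on rail 7
```

View pics/s3.png

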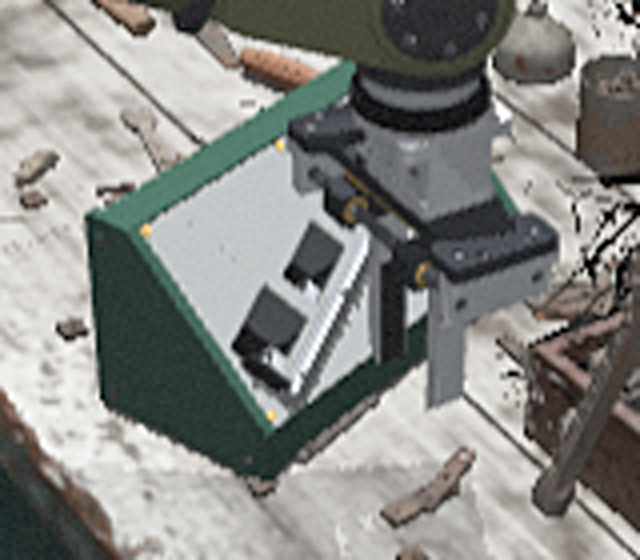

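The side crop shows a grey disc edge at (310,285) low in the middle window, so the medium bearing is pocketed and the rail is clear.

Emit:
{"name": "play_rows", "arguments": {"deltas": [[-0.03,-1.14,2.42,0,0,0],[-0.03,-1.14,2.42,0,0,0],[-0.03,-1.14,2.42,0,0,0],[-0.03,-1.14,2.42,0,0,0],[-0.03,-1.14,2.42,0,0,0],[-0.03,-1.14,2.42,0,0,0],[-0.03,-1.14,2.42,0,0,0],[-0.03,-1.14,2.42,0,0,0],[0,0,0,0,0,0],[0,0,0,0,0,0],[0,0,0,0,0,0]]}}

```text
t: 28.3
ee_pos: [425.3, -239.0, 26.0]
tcp_rot: [[-1.0, -0.001, -0.002], [-0.001, 1.0, 0.0], [0.002, 0.0, -1.0]]
ft_force: [-0.1, -0.3, 0.3]
opening: 48.7
finger_force: 0.0
```

```bash
python3 - <<'E'
from h import *
plan([423,-240.1,1.5],DR(90),3)
c=cam('wrist'); W=cloud(c).reshape(-1,3); m=(abs(W[:,0]-424)<22)&(abs(W[:,1]+240)<18)&(W[:,2]>5)&(W[:,2]<11)
print(m.sum(),np.percentile(W[m],[3,50,97],axis=0).round(1).tolist() if m.sum() else '')
E
```

```text
N 3 row [0.08, -0.04, 0.82, 0.0, -0.04, 0.01] |t| 8.2 ang 0.04
[[425.0, -239.0, 26.0], [424.0, -239.0, 18.0], [424.0, -240.0, 10.0], [423.0, -240.0, 1.0]]
1604 [[403.1, -252.8, 6.2], [425.0, -242.2, 8.2], [435.2, -227.2, 10.1]]
```

Emit:
{"name": "play_rows", "arguments": {"deltas": [[0.05,0,0.8,0,0,0],[0.05,0,0.8,0,0,0],[0.02,0,0.6,0,0,0],[0,0,0.15,0,0,0],[0,0,0,0,0,0],[0,0,0,0,0,0]]}}

```text
t: 28.95
ee_pos: [423.5, -239.6, 1.6]
tcp_rot: [[-1.0, -0.0, -0.003], [-0.0, 1.0, 0.0], [0.003, 0.0, -1.0]]
ft_force: [0.5, -0.2, 0.3]
opening: 48.8
finger_force: 0.0
```

Emit:
{"name": "play_rows", "arguments": {"deltas": [[0,0,0,0,0,0],[0,0,0,0,0,0],[0,0,0,0,0,0],[0,0,0,0,0,0],[0,0,0,0,0,0],[0,0,0,0,0,0]], "grip": 0, "force": 6}}

```text
t: 29.55
ee_pos: [423.5, -239.6, 1.6]
tcp_rot: [[-1.0, -0.0, -0.003], [-0.0, 1.0, 0.0], [0.003, 0.0, -1.0]]
ft_force: [0.1, -0.5, 2.5]
opening: 27.3
finger_force: 6.0
```

Emit:
{"name": "play_rows", "arguments": {"deltas": [[0,0,-1,0,0,0],[0,0,-3,0,0,0],[0,0,-4,0,0,0],[0,0,-4,0,0,0],[0,2,-4,0,0,0],[0,2,-4,0,0,0],[0,3,-1,0,0,0],[0,3,0,0,0,0],[0,2,0,0,0,0],[0,0,0,0,0,0]]}}

```text
t: 30.55
ee_pos: [423.8, -118.1, 212.4]
tcp_rot: [[-1.0, -0.003, -0.002], [-0.003, 1.0, 0.0], [0.002, 0.0, -1.0]]
ft_force: [0.3, -0.5, -0.1]
opening: 27.4
finger_force: 6.0
```

```bash
python3 - <<'E'
from h import *
rail(); plan(RP+RR@[28,38,40],TR,18)
E
```

```text
t 30.55 tcp in rail [ 31.43 373.12 227.58] F rail [-0.52  0.05  0.3 ] open 27.44 ff 6.000198572874069 roterr [ 32.82 -32.42 -43.98]
N 18 row [-0.56, 2.04, 0.5, -1.82, 1.8, 2.44] |t| 21.8 ang 3.54
[[424.0, -118.0, 212.0], [443.0, -57.0, 199.0], [468.0, 2.0, 189.0], [500.0, 58.0, 181.0], [538.0, 111.0, 176.0], [582.0, 158.0, 171.0], [632.0, 201.0, 167.0]]
```

Emit:
{"name": "play_rows", "arguments": {"deltas": [[-0.56,2.04,0.5,-1.82,1.8,2.44],[-0.56,2.04,0.5,-1.82,1.8,2.44],[-0.56,2.04,0.5,-1.82,1.8,2.44],[-0.56,2.04,0.5,-1.82,1.8,2.44],[-0.56,2.04,0.5,-1.82,1.8,2.44],[-0.56,2.04,0.5,-1.82,1.8,2.44],[-0.56,2.04,0.5,-1.82,1.8,2.44],[-0.56,2.04,0.5,-1.82,1.8,2.44],[-0.56,2.04,0.5,-1.82,1.8,2.44],[-0.56,2.04,0.5,-1.82,1.8,2.44],[-0.56,2.04,0.5,-1.82,1.8,2.44],[-0.56,2.04,0.5,-1.82,1.8,2.44],[-0.56,2.04,0.5,-1.82,1.8,2.44],[-0.56,2.04,0.5,-1.82,1.8,2.44],[-0.56,2.04,0.5,-1.82,1.8,2.44],[-0.56,2.04,0.5,-1.82,1.8,2.44],[-0.56,2.04,0.5,-1.82,1.8,2.44],[-0.56,2.04,0.5,-1.82,1.8,2.44],[0,0,0,0,0,0],[0,0,0,0,0,0]]}}

```text
t: 32.55
ee_pos: [632.8, 197.4, 165.3]
tcp_rot: [[-0.59, 0.764, -0.261], [0.472, 0.589, 0.656], [0.655, 0.264, -0.708]]
ft_force: [0.9, -0.4, 0.7]
opening: 27.5
finger_force: 6.0
```

```bash
python3 - <<'E'
from h import *
rail(); plan(RP+RR@[26,38,3],TR,4)
c=cam('wrist')
q=(cloud(c).reshape(-1,3)-RP)@RR; m=(abs(q[:,1]-38)<11)&(q[:,2]>36)&(q[:,2]<56)&(q[:,0]>0)&(q[:,0]<60)
print('held: x range',np.percentile(q[m],[2,50,98],axis=0).round(1).tolist())
E
```

```text
t 32.55 tcp in rail [25.79 40.31 41.54] F rail [-0.29 -0.61  1.01] open 27.46 ff 6.000104695558548 roterr [ 0.04 -0.07  0.03]
N 4 row [0.01, 0.06, 0.96, -0.01, 0.02, -0.01] |t| 9.7 ang 0.02
[[633.0, 197.0, 165.0], [631.0, 204.0, 159.0], [629.0, 211.0, 152.0], [626.0, 218.0, 146.0], [624.0, 224.0, 139.0]]
held: x range [[14.5, 27.6, 40.9], [28.6, 38.2, 47.1], [40.7, 48.6, 48.5]]
```

Emit:
{"name": "play_rows", "arguments": {"deltas": [[0,0,1,0,0,0],[0,0,1,0,0,0],[0,0,0.9,0,0,0],[0,0,0.5,0,0,0],[0,0,0.2,0,0,0],[0,0,0.1,0,0,0],[0,0,0.1,0,0,0],[0,0,0,0,0,0],[0,0,0,0,0,0]]}}

```text
t: 33.5
ee_pos: [623.0, 223.2, 138.9]
tcp_rot: [[-0.59, 0.765, -0.261], [0.472, 0.588, 0.657], [0.655, 0.264, -0.708]]
ft_force: [-0.6, -0.6, 0.0]
opening: 27.1
finger_force: 6.0
```

```bash
python3 -c "
from h import *
rail()"
```

```text
t 33.5 tcp in rail [26.4  39.52  3.36] F rail [0.1  0.81 0.25] open 27.1 ff 5.999917611479759 roterr [-0.01 -0.04  0.07]
```

Emit:
{"name": "play_rows", "arguments": {"deltas": [[0,0,0.05,0,0,0],[0,0,0.05,0,0,0],[0,0,0,0,0,0],[0,0,0,0,0,0]]}}

```text
t: 33.9
ee_pos: [622.7, 224.0, 138.1]
tcp_rot: [[-0.589, 0.764, -0.261], [0.472, 0.588, 0.657], [0.656, 0.264, -0.707]]
ft_force: [-0.0, 0.2, -0.3]
opening: 27.7
finger_force: 6.0
```

```bash
python3 -c "
from h import *
rail()"
```

```text
t 33.9 tcp in rail [26.45 39.56  2.16] F rail [-0.09 -0.02 -0.29] open 27.71 ff 6.000030264258385 roterr [ 0.   -0.03  0.07]
```

Emit:
{"name": "play_rows", "arguments": {"deltas": [[0,0,0.05,0,0,0],[0,0,0.05,0,0,0],[0,0,0,0,0,0],[0,0,0,0,0,0]]}}

```text
t: 34.3
ee_pos: [622.6, 224.5, 137.7]
tcp_rot: [[-0.59, 0.765, -0.26], [0.472, 0.588, 0.657], [0.655, 0.264, -0.708]]
ft_force: [0.2, -3.2, 2.1]
opening: 27.8
finger_force: 6.0
```

```bash
python3 -c "
from h import *
rail()"
```

```text
t 34.3 tcp in rail [26.46 39.49  1.52] F rail [-0.24  1.19  3.61] open 27.76 ff 6.004677191376686 roterr [-0.02 -0.05  0.06]
```

Light contact with the plate at 3.6 N. Sliding down to the rail.

Emit:
{"name": "play_rows", "arguments": {"deltas": [[-0.1,0,-0.02,0,0,0],[-0.1,0,0,0,0,0],[-0.1,0,0,0,0,0],[-0.1,0,0,0,0,0],[-0.1,0,0,0,0,0],[-0.1,0,0,0,0,0],[-0.1,0,0,0,0,0],[-0.1,0,0,0,0,0],[-0.1,0,0,0,0,0],[-0.1,0,0,0,0,0],[-0.05,0,0,0,0,0],[0,0,0,0,0,0],[0,0,0,0,0,0]]}}

```text
t: 35.6
ee_pos: [628.7, 219.5, 130.6]
tcp_rot: [[-0.59, 0.765, -0.261], [0.472, 0.588, 0.657], [0.655, 0.264, -0.708]]
ft_force: [1.8, -4.4, 3.9]
opening: 27.3
finger_force: 6.0
```

```bash
python3 -c "
from h import *
rail()"
```

```text
t 35.6 tcp in rail [15.85 39.58  1.4 ] F rail [-0.55  0.18  6.14] open 27.33 ff 6.015346795320511 roterr [-0.   -0.05  0.07]
```

Emit:
{"name": "play_rows", "arguments": {"deltas": [[-0.05,0,0,0,0,0],[-0.05,0,0,0,0,0],[0,0,0,0,0,0],[0,0,0,0,0,0]]}}

```text
t: 36.0
ee_pos: [629.3, 219.1, 130.1]
tcp_rot: [[-0.59, 0.764, -0.261], [0.472, 0.588, 0.657], [0.655, 0.264, -0.708]]
ft_force: [1.6, -2.6, 4.6]
opening: 27.5
finger_force: 6.0
```

```bash
python3 -c "
from h import *
rail()"
```

```text
t 36.0 tcp in rail [14.97 39.54  1.4 ] F rail [ 0.87 -0.91  5.39] open 27.5 ff 6.015803217887878 roterr [ 0.   -0.03  0.06]
```

Emit:
{"name": "play_rows", "arguments": {"deltas": [[-0.05,0,-0.04,0,0,0],[-0.05,0,0,0,0,0],[0,0,0,0,0,0],[0,0,0,0,0,0]]}}

```text
t: 36.4
ee_pos: [629.8, 218.5, 129.4]
tcp_rot: [[-0.589, 0.765, -0.261], [0.472, 0.588, 0.657], [0.656, 0.264, -0.707]]
ft_force: [-0.2, -1.8, 1.1]
opening: 27.8
finger_force: 6.0
```

```bash
python3 -c "
from h import *
rail()"
```

```text
t 36.4 tcp in rail [13.88 39.69  1.49] F rail [0.01 0.94 1.85] open 27.76 ff 6.00438728928566 roterr [ 0.02 -0.02  0.08]
```

Emit:
{"name": "play_rows", "arguments": {"deltas": [[-0.05,0,0,0,0,0],[0,0,0,0,0,0],[0,0,0,0,0,0]]}}

```text
t: 36.7
ee_pos: [630.1, 218.2, 129.1]
tcp_rot: [[-0.589, 0.765, -0.261], [0.472, 0.588, 0.657], [0.656, 0.264, -0.707]]
ft_force: [0.2, -0.7, 0.6]
opening: 27.6
finger_force: 6.0
```

```bash
python3 -c "
from h import *
rail()"
```

```text
t 36.7 tcp in rail [13.41 39.68  1.54] F rail [-0.05  0.13  0.92] open 27.62 ff 6.001139357686043 roterr [ 0.02 -0.02  0.08]
```

Emit:
{"name": "play_rows", "arguments": {"deltas": [[-0.05,0,0.01,0,0,0],[0,0,0,0,0,0],[0,0,0,0,0,0]]}}

```text
t: 37.0
ee_pos: [630.4, 218.0, 128.8]
tcp_rot: [[-0.589, 0.765, -0.261], [0.472, 0.588, 0.657], [0.656, 0.264, -0.707]]
ft_force: [0.2, 0.3, 0.1]
opening: 27.6
finger_force: 6.0
```

```bash
python3 -c "
from h import *
rail()"
```

```text
t 37.0 tcp in rail [12.91 39.66  1.56] F rail [ 0.1  -0.38 -0.1 ] open 27.55 ff 6.000474616885185 roterr [ 0.01 -0.03  0.08]
```

Emit:
{"name": "play_rows", "arguments": {"deltas": [[-0.04,0,0,0,0,0],[0,0,0,0,0,0],[0,0,0,0,0,0]]}}

```text
t: 37.3
ee_pos: [630.7, 217.8, 128.6]
tcp_rot: [[-0.589, 0.764, -0.261], [0.472, 0.588, 0.657], [0.656, 0.264, -0.707]]
ft_force: [0.0, 0.2, 0.1]
opening: 27.4
finger_force: 6.0
```

```bash
python3 -c "
from h import *
rail()"
```

```text
t 37.3 tcp in rail [12.57 39.6   1.61] F rail [ 0.1  -0.17 -0.09] open 27.4 ff 5.999891459941864 roterr [ 0.01 -0.03  0.07]
```

Emit:
{"name": "play_rows", "arguments": {"deltas": [[-0.05,0,0.01,0,0,0],[0,0,0,0,0,0],[0,0,0,0,0,0]]}}

```text
t: 37.6
ee_pos: [631.0, 217.6, 128.2]
tcp_rot: [[-0.589, 0.765, -0.261], [0.472, 0.588, 0.657], [0.656, 0.264, -0.707]]
ft_force: [-0.1, -0.6, -0.3]
opening: 27.8
finger_force: 6.0
```

```bash
python3 -c "
from h import *
rail()"
```

```text
t 37.6 tcp in rail [12.04 39.6   1.54] F rail [-0.42  0.5   0.17] open 27.82 ff 6.000199019908905 roterr [ 0.01 -0.03  0.07]
```

Emit:
{"name": "play_rows", "arguments": {"deltas": [[-0.04,0,0.01,0,0,0],[0,0,0,0,0,0],[0,0,0,0,0,0]]}}

```text
t: 37.9
ee_pos: [631.2, 217.5, 128.0]
tcp_rot: [[-0.59, 0.765, -0.261], [0.472, 0.588, 0.657], [0.655, 0.264, -0.708]]
ft_force: [0.6, -0.0, 0.6]
opening: 27.9
finger_force: 6.0
```

```bash
python3 -c "
from h import *
rail()"
```

```text
t 37.9 tcp in rail [11.66 39.55  1.54] F rail [ 0.03 -0.57  0.6 ] open 27.88 ff 6.001451388001442 roterr [-0.   -0.04  0.07]
```

Emit:
{"name": "play_rows", "arguments": {"deltas": [[-0.04,0,0.01,0,0,0],[0,0,0,0,0,0],[0,0,0,0,0,0]]}}

```text
t: 38.2
ee_pos: [631.5, 217.3, 127.7]
tcp_rot: [[-0.59, 0.765, -0.261], [0.472, 0.588, 0.657], [0.655, 0.264, -0.707]]
ft_force: [0.3, -0.8, 1.7]
opening: 27.5
finger_force: 6.0
```

```bash
python3 -c "
from h import *
rail()"
```

```text
t 38.2 tcp in rail [11.29 39.53  1.51] F rail [ 0.49 -0.2   1.82] open 27.54 ff 6.004343926906586 roterr [-0.01 -0.04  0.07]
```

Emit:
{"name": "play_rows", "arguments": {"deltas": [[-0.04,0,0,0,0,0],[0,0,0,0,0,0],[0,0,0,0,0,0]]}}

```text
t: 38.5
ee_pos: [631.6, 217.3, 127.7]
tcp_rot: [[-0.59, 0.764, -0.261], [0.472, 0.588, 0.657], [0.656, 0.264, -0.707]]
ft_force: [-2.0, -0.8, 5.0]
opening: 27.6
finger_force: 6.0
```

```bash
python3 -c "
from h import *
rail()"
```

```text
t 38.5 tcp in rail [11.17 39.49  1.5 ] F rail [4.08 0.65 3.56] open 27.6 ff 6.006845757365227 roterr [ 0.   -0.01  0.05]
```

Emit:
{"name": "play_rows", "arguments": {"deltas": [[0,0,0,0,0,0],[0,0,-0.01,0,0,0],[0,0,0,0,0,0]]}}

```text
t: 38.8
ee_pos: [631.6, 217.3, 127.6]
tcp_rot: [[-0.59, 0.764, -0.261], [0.472, 0.588, 0.657], [0.656, 0.264, -0.707]]
ft_force: [-2.8, -0.0, 5.2]
opening: 27.8
finger_force: 6.0
```

Emit:
{"name": "play_rows", "arguments": {"deltas": [[0,0,0,0,0,0],[0,0,0,0,0,0],[0,0,0,0,0,0],[0,0,0,0,0,0]], "grip": 39}}

```text
t: 39.2
ee_pos: [631.7, 217.1, 127.2]
tcp_rot: [[-0.589, 0.765, -0.261], [0.472, 0.588, 0.657], [0.656, 0.264, -0.708]]
ft_force: [0.5, 0.1, -0.1]
opening: 36.9
finger_force: 0.0
```

Emit:
{"name": "play_rows", "arguments": {"deltas": [[0,0,-0.3,0,0,0],[0,0,-0.6,0,0,0],[0,0,-1,0,0,0],[0,0,-2,0,0,0],[0,0,-3,0,0,0],[0,0,-3,0,0,0],[0,0,0,0,0,0],[0,0,0,0,0,0],[0,0,0,0,0,0],[0,0,0,0,0,0],[0,0,0,0,0,0],[0,0,0,0,0,0],[0,0,0,0,0,0],[0,0,0,0,0,0],[0,0,0,0,0,0],[0,0,0,0,0,0]]}}

```text
t: 40.8
ee_pos: [657.5, 152.1, 197.5]
tcp_rot: [[-0.589, 0.765, -0.261], [0.472, 0.588, 0.657], [0.656, 0.264, -0.708]]
ft_force: [-0.2, -0.2, 0.2]
opening: 36.9
finger_force: 0.0
```

```bash
cat > chk2.py <<'E'
from h import *
for n in ['wrist','side']:
    c=cam(n); q=(cloud(c).reshape(-1,3)-RP)@RR
    m=(q[:,0]>8)&(q[:,0]<26)&(q[:,2]>4)&(q[:,2]<18)&(q[:,1]>-5)&(q[:,1]<275); print(n,'on rail',m.sum(),np.percentile(q[m],[5,50,95],axis=0).round(0).tolist() if m.sum()>20 else '')
    for nm,a,b,z in [('S',82,130,31),('M',144,201,38),('L',215,277,47)]:
        m=(q[:,1]>a+2)&(q[:,1]<b-4)&(q[:,0]>2)&(q[:,0]<z)&(q[:,2]<3)&(q[:,2]>-75); 
        if m.sum(): print(nm,m.sum(),np.percentile(q[m,2],[5,25,50,75]).round(0))
rail()
E
python3 chk2.py
```

```text
wrist on rail 0 
S 1476 [-56. -55. -50. -28.]
M 2259 [-56. -55. -42. -22.]
L 2768 [-57. -56. -34. -16.]
side on rail 22 [[12.0, 1.0, 4.0], [16.0, 39.0, 5.0], [26.0, 219.0, 8.0]]
S 29 [-46. -19.  -3.   0.]
M 67 [-59. -52. -23.  -5.]
L 111 [-58. -53. -21.  -5.]
t 40.9 tcp in rail [ 10.89  39.59 100.49] F rail [-0.32 -0.   -0.12] open 36.66 ff 0.0 roterr [ 0.   -0.03  0.07]
```

```bash
python3 - <<'E'
from h import *
c=cam('wrist'); q=((cloud(c).reshape(-1,3)-RP)@RR); g=c['color'].reshape(-1,3).astype(float); br=g.mean(1)
for nm,a,b,z in [('S',82,130,31),('M',144,201,38),('L',215,277,47)]:
    m=(q[:,1]>a-2)&(q[:,1]<b+2)&(q[:,0]>-8)&(q[:,0]<z)&(q[:,2]<-7)&(q[:,2]>-75)
    k=m&(br>110); print(nm,m.sum(),'bright',k.sum(),np.percentile(q[k],[5,50,95],axis=0).round(0).tolist() if k.sum()>5 else '')
    h,_,_=np.histogram2d(q[m,1],q[m,2],bins=[np.linspace(a,b,9),[-70,-58,-50,-42,-34,-26,-18,-7]]); print(h.astype(int).tolist())
    print('outside y',(m&k).sum(), 'brightness pct',np.percentile(br[m],[10,50,90,98]))
    W=cloud(c).reshape(-1,3)[m]; 
E
```

```text
S 2349 bright 130 [[-0.0, 89.0, -55.0], [2.0, 112.0, -28.0], [7.0, 121.0, -26.0]]
[[0, 0, 1, 7, 11, 11, 0], [0, 162, 20, 23, 27, 18, 0], [0, 176, 20, 22, 24, 20, 0], [0, 133, 19, 68, 81, 20, 0], [0, 105, 25, 12, 102, 27, 0], [0, 111, 37, 3, 96, 24, 0], [0, 111, 30, 16, 88, 18, 0], [0, 102, 59, 95, 131, 122, 172]]
outside y 130 brightness pct [ 44.33333333  54.          97.06666667 164.66666667]
M 3565 bright 582 [[1.0, 165.0, -33.0], [6.0, 176.0, -23.0], [10.0, 190.0, -20.0]]
[[0, 0, 0, 0, 0, 2, 0], [0, 0, 0, 7, 19, 21, 0], [0, 131, 25, 84, 60, 20, 0], [0, 248, 22, 25, 131, 101, 0], [0, 190, 28, 3, 29, 173, 0], [0, 181, 57, 0, 22, 133, 0], [0, 197, 36, 23, 25, 124, 1], [0, 214, 132, 165, 266, 271, 399]]
outside y 582 brightness pct [ 39.8         52.66666667 138.66666667 152.33333333]
L 3715 bright 878 [[2.0, 235.0, -33.0], [8.0, 247.0, -18.0], [12.0, 265.0, -14.0]]
[[0, 0, 0, 0, 0, 0, 0], [0, 0, 0, 0, 2, 8, 0], [0, 0, 0, 8, 166, 127, 0], [0, 5, 13, 28, 30, 152, 96], [3, 290, 31, 0, 5, 32, 172], [2, 327, 69, 9, 2, 30, 128], [11, 310, 31, 54, 28, 51, 58], [7, 430, 279, 318, 309, 94, 0]]
outside y 878 brightness pct [ 24.46666667  43.33333333 139.66666667 154.66666667]
```

Each pocket holds a steel disc: small at y≈112, medium ≈176, large ≈248, all behind the plate. The rail is clear and the gripper is 100 mm off.

```bash
python3 -c "
from h import *
print(sign_off())"
```

```text
the job is handed in; nothing more can be done
None
```

All three bearings were set on the rail, rolled down by themselves, and read as lying in the pockets of their sizes at about 41 s. The job is handed in; `sign_off()` returned no verdict.

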